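Put the round file away in its pipe holder

TASK

Put the round file away on the welding bench: lay it in the blue sloped rest with its steel tip down against the stop and let go of it there, then take it again with a better grip and stand it upright, tip down, in the upright pipe. Lower it gently until the handle sits on the rim of the pipe, do not let it drop in, and leave everything else on the bench where it is.

Things in the scene. Friction and masses are not known exactly. Their poses are not given: they have to be found in the camera images.
- file_center (a point): Centre of the loose round file, 180 mm long, 0.08 to 0.17 kg, lying on the bench at first. x runs along it from steel tip to handle end; z is up as it first lies flat. Along x: -90 to -20 mm is a round steel blade, 10 mm diameter; -20 to 90 mm a coaxial square orange handle, 24 x 24 mm, black ends. It balances within 10 mm of this point, which is 12 mm above the bench when the file lies flat.
- file_tip (a point): Centre of the end of the file's steel tip (the last 6 mm taper to 6 mm diameter), 90 mm from file_center along -x of the file; same axes as file_center.
- rest_stop (a point): Foot of the fixed blue sloped rest (base plate 130 x 70 mm, yaw varies): where the middle of the file's tip lies when it touches the stop plate, 36 mm above the bench. x is horizontal, towards where the ramp rises, away from the robot; z is up. The file lies along (x + z)/sqrt 2 from here, climbing at 45 degrees.
- rest_mid (a point): Where file_center lies in the sloped rest, 90 mm up the slope from rest_stop; same axes. Two open-topped U saddles carry the file: one for the blade (3 to 29 mm from the stop, 20 mm wide inside), one for the handle's start (80 to 103 mm, 34 mm wide inside). Their 6 mm walls rise 5 to 6 mm above the file's axis. The ramp ends 103 mm from the stop; beyond it the handle juts out free on all sides.
- pipe_mouth (a point): Centre of the open top of the fixed upright steel pipe, 85 mm above the bench: bore 20 mm, outside diameter 34 mm, 77 mm deep, on a grey base plate 90 x 90 mm. z points up. The 70 mm blade goes in until the handle sits on the rim; file_center is then 20 mm above this point.
- cast_block: Bystander: dark cast block with two eight-sided windows, 55 x 150 x 80 mm, loose; origin at the centre of its underside.
- angle_piece: Bystander: aluminium angle offcut 40 x 120 x 40 mm, loose; origin at the centre of its underside.
- magnet_square: Bystander: red triangular magnetic square, about 85 x 95 x 15 mm, loose; origin at its underside at the middle of one leg.
- spray_can: Bystander: green can, 60 mm diameter, 160 mm high, standing loose; origin at the centre of its underside.
Mind the look-alikes: they are no part of the job. Leave any red or turquoise look-alike of the part that bears file_center alone.

How it is judged:
On the way:
1. the file lies in the sloped rest, tip against the stop, let go (distance between file_tip and rest_stop below 0.012 m and angle between file_center's own x axis and vertical between 0.65 and 0.92 rad and distance between file_center and rest_mid below 0.012 m and contact force between the fingers and file below 0.1 N), for 0.2 s.
At the end, for the whole second after the job is handed in: The file stands at rest in the pipe, tip down and upright within 0.08 rad, its axis within 9 mm of the pipe's axis and its handle within 4 mm of sitting on the rim, let go (horizontal distance between each of file_tip, file_center and pipe_mouth below 0.009 m and z of file_center in the frame of pipe_mouth below 0.024 m and angle between file_center's own x axis and vertical below 0.08 rad and linear speed of file below 0.02 m/s); the robot touches nothing.
It fails at once if the file drops into the pipe (faster than 0.6 m/s at the pipe) (horizontal distance between file_tip and pipe_mouth below 0.015 m and linear speed of file above 0.6 m/s).
It fails at once if a bystander is moved by more than 20 mm (distance of any of cast_block, angle_piece, magnet_square, spray_can from where it was at the start of the episode above 0.02 m).
It also fails if it takes over 58 s, if anything falls off the work surface, if the arm or the gripper's body presses on something with over 40 N, if the wrist force passes 120 N, or if a joint passes its speed limit or range.

ROBOT

A 6-joint arm with a two-finger parallel gripper is mounted at the origin on the work surface. World frame = base frame: x ahead of the robot, y to its left, z up, the work surface at z = 0. Lengths are in m, angles in rad, forces in N, time in s.
With the tool pointing down it reaches from about 0.35 to 0.775 m from the base axis. Payload 7.3 kg.
Tool frame: the origin (TCP) lies on the centre line of the jaws, within the pads' length; the fingertips stand 25 mm ahead of it and the grasp point (between the pads) lies 6 mm ahead of it; z points along the fingers, y is the direction in which the jaws open and shut (so a half turn about z gives the same grasp; the last joint's range is limited). The gripper opens to 92 mm and grips with 3 to 60 N. Pads are 19 mm wide; open, the fingers measure 130 mm over their backs; the gripper's body (75 mm by 190 mm) begins 47 mm behind the grasp point.
Start: joints at [-1.335, 0.342, 1.524, -0, 1.275, -0.146], TCP at [0.196, -0.487, 0.228] pointing down, gripper open.
Joint ranges: [-2.53, 2.53], [-0.77, 2.02], [0.04, 2.7], [-1, 4.14], [0.28, 2.66], [-3.11, 3.11]. Speed limits (rad/s): [2.57, 2.57, 3.14, 3.14, 3.14, 3.14].

INTERFACE

Orientations are given as [roll, pitch, yaw] about the fixed x, y, z axes, in that order (R = Rz(yaw) Ry(pitch) Rx(roll)).
In Python, from cell import telemetry, read_camera, workorder gives the robot as it stands.
- The arm moves only by the shell command python3 -m creep 'ROWS' [FORCE]. ROWS is JSON, one flat list of numbers, 5 for each row, row after row: the opening, from 0 (shut) to 1 (fully open), then the shift along the world's x, y, z in m, then the turn about the world's z in rad. A call has 1 to 12 rows; each row shifts and turns the pose as measured when the row begins; what a row does not reach is not made up. A row lasts 1/8 s, in which the tool goes at most 62.5 mm and 10.7 degrees, less where a joint would pass 70% of its speed; a pose out of reach is approached as far as the arm can. A call is refused whole if a number of a shift passes 0.0625 or a number of a turn 0.188, either way. A call with a gripper value outside its range is refused whole. The fingers move at their own pace and stop on an object; FORCE is the grip in N (left out, the last holds). Time passes only in rows, so rows that do not move let the fingers close. It gives the time, the measured TCP pose, the force and the opening at its end, in the units of the state.
- telemetry.observe(): the state, without advancing time (a new reading comes with each control period).
- read_camera(name): name is "side" or "top"; returns a dict with "image" (400x640x3 uint8, red, green, blue), "fovy" (degrees; the focal length in pixels is half the picture's height over the tangent of half this angle, whatever the lens; pixels are square), "cx", "cy" (the principal point, pixels), "R" (3x3) and "t" (3): a world point X has camera coordinates R X + t. Camera axes: x right, y down, z forward; pixel columns grow to the right and rows downward; lengths in m; the calibration is good to about 2 mm. A picture is of the moment at which its call begins. There is no depth.
- workorder.hand_in(): hands the job in, once; it reports no verdict.
The state is a dict: "time": time; "qpos": joint angles; "qvel": joint speeds; "joint_efforts": joint torques, N m; "tool_pos": TCP position; "tool_rot": TCP orientation; "contact_force": force on the tool from outside, world axes, zero at the start; "torque": the same for the moment, N m; "opening": finger opening in m.
Only numpy, scipy, OpenCV 4.12 (cv2) and the standard library are available. Lean on these libraries where they do the work, as an engineer would, in place of code of your own. Each camera call takes 0.05 s, during which the arm holds its last target.

## Working session

There is one attempt and no reset: what is moved stays moved. The work goes in short steps, Python scripts to look and compute and a shell command to move; the robot and the scene stay as the last step left them, time stands still between calls to the robot, and variables do not carry over. Pictures are saved under pics/ and viewed, and the job is handed in when it is done.

```bash
ls; mkdir -p pics
python3 - <<'E'
from cell import telemetry, read_camera, workorder
import cv2
print(telemetry.observe())
for n in("top","side"):
    c=read_camera(n); cv2.imwrite(f"pics/{n}0.png",cv2.cvtColor(c["image"],cv2.COLOR_RGB2BGR)); print(n,c["fovy"],c["cx"],c["cy"],c["R"],c["t"])
E
```

```text
pics
{'time': 0.0, 'qpos': array([-1.33503824e+00,  3.42722139e-01,  1.52501183e+00,  1.18977509e-05,
        1.27540188e+00, -1.46004751e-01]), 'qvel': array([-0.00019355, -0.00155031, -0.0023408 , -0.0002948 ,  0.00049661,
        0.00166718]), 'joint_efforts': array([ 4.66926358e-04, -4.31242526e+01, -2.44216150e+01,  7.18640070e-02,
        5.60111320e-02, -1.38967848e-04]), 'tool_pos': array([ 0.19551881, -0.48679932,  0.22724708]), 'tool_rot': array([-3.14006753e+00, -2.35770585e-04,  3.81759191e-01]), 'contact_force': array([0.81184155, 0.42728095, 0.04325327]), 'torque': array([-0.02085514,  0.01122321,  0.02911789]), 'opening': 0.09169537785656764}
top 48.620970027799395 325.1584216922275 204.78736649924429 [[-0.02536962 -0.99954137 -0.01653564]
 [-0.99224344  0.02719107 -0.12129963]
 [ 0.12169362  0.01333005 -0.9924782 ]] [0.02022773 0.5327361  1.53848677]
side 55.072179523948186 321.54447087872484 196.57139243064952 [[-0.71856346 -0.69541757 -0.00780735]
 [-0.53341751  0.55830527 -0.6354219 ]
 [ 0.44624244 -0.45242638 -0.77212567]] [0.39132194 0.33579984 0.86423197]
```

View pics/top0.png

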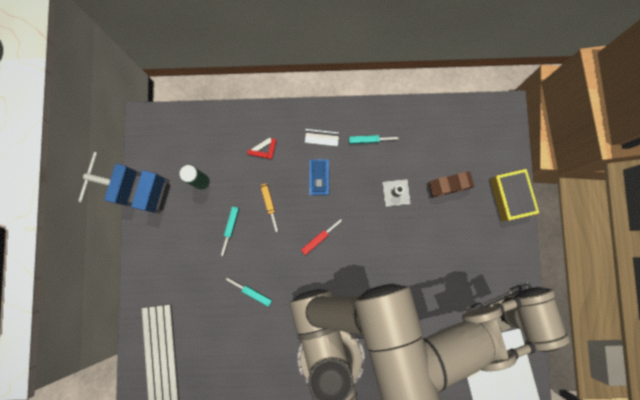

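View pics/side0.png

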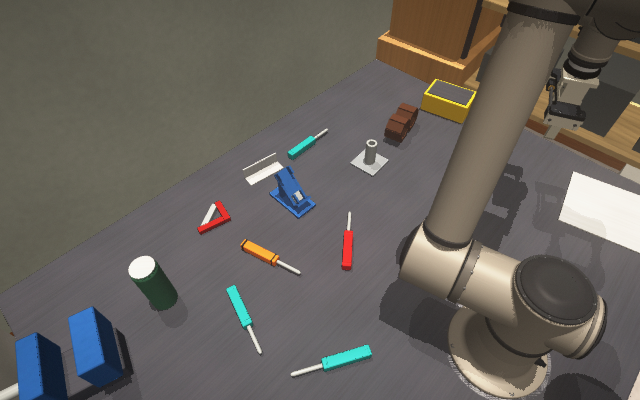

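```bash
cat > h.py <<'E'
import numpy as np, cv2
from cell import telemetry, read_camera
def cam(n):
    c=read_camera(n); c["f"]=c["image"].shape[0]/2/np.tan(np.radians(c["fovy"])/2); return c
def ray(c,u,v):
    d=np.array([(u-c["cx"])/c["f"],(v-c["cy"])/c["f"],1.]); R=c["R"]
    return -R.T@c["t"], R.T@d
def onz(c,u,v,z):
    o,d=ray(c,u,v); return o+d*(z-o[2])/d[2]
def proj(c,X):
    p=c["R"]@np.asarray(X)+c["t"]; return np.array([c["cx"],c["cy"]])+c["f"]*p[:2]/p[2]
def tri(c1,p1,c2,p2):
    o1,d1=ray(c1,*p1);o2,d2=ray(c2,*p2)
    s=np.linalg.lstsq(np.c_[d1,-d2],o2-o1,rcond=None)[0]
    a=o1+d1*s[0];b=o2+d2*s[1]; return (a+b)/2,np.linalg.norm(a-b)
def crop(c,u,v,w,h,k,name):
    im=cv2.cvtColor(c["image"],cv2.COLOR_RGB2BGR)
    cv2.imwrite(name,cv2.resize(im[v:v+h,u:u+w],None,fx=k,fy=k,interpolation=cv2.INTER_CUBIC))
E
python3 - <<'E'
from h import *
t=cam("top");s=cam("side")
ims=[]
def cr(c,u,v): 
    im=cv2.cvtColor(c["image"],cv2.COLOR_RGB2BGR)[v:v+50,u:u+66]; return cv2.resize(im,None,fx=6,fy=6,interpolation=cv2.INTER_CUBIC)
A=np.vstack([np.hstack([cr(t,238,175),cr(s,236,228)]),np.hstack([cr(t,285,152),cr(s,260,165)])])
cv2.imwrite("pics/c1.png",A)
A=np.hstack([cr(t,363,168),cr(s,338,132)])
cv2.imwrite("pics/c2.png",A)
E
```

```text
(no output)
```

View pics/c1.png

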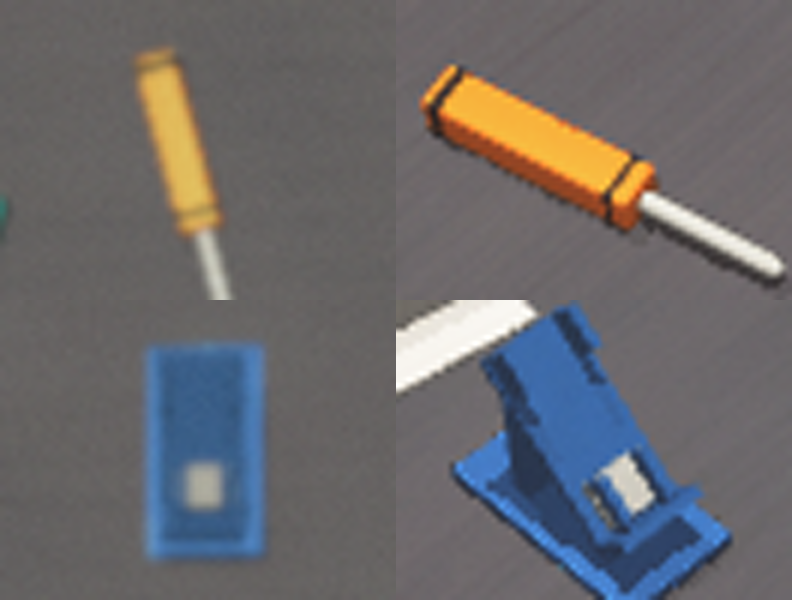

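View pics/c2.png

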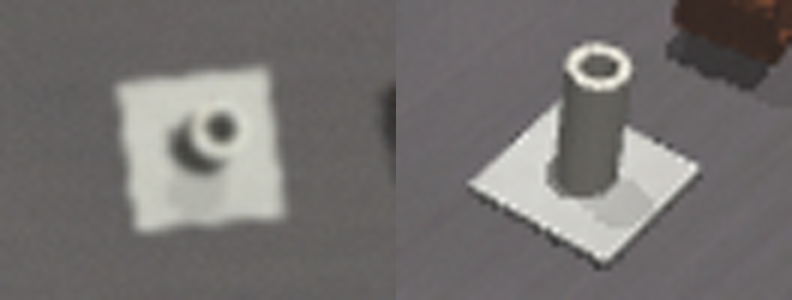

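Run:
```python
from h import *
t=cam("top");s=cam("side")
for c in(t,s): print("cam",ray(c,0,0)[0])
def mask(c,lo,hi,box):
    hsv=cv2.cvtColor(c["image"],cv2.COLOR_RGB2HSV); m=cv2.inRange(hsv,lo,hi)
    z=np.zeros_like(m);u,v,w,h=box;z[v:v+h,u:u+w]=m[v:v+h,u:u+w];return z
for c,b,n in((t,(238,175,66,60),"top"),(s,(230,228,76,52),"side")):
    m=mask(c,(8,120,80),(25,255,255),b)
    r=cv2.minAreaRect(cv2.findNonZero(m)); print(n,r, cv2.boxPoints(r).tolist())
    m2=mask(c,(0,0,130),(180,60,255),b); 
    p=cv2.findNonZero(m2)[:,0]; print("blade",len(p),p.mean(0),p.min(0),p.max(0), cv2.boxPoints(cv2.minAreaRect(p)).tolist())
for c,b,n in((t,(295,150,50,55),"top"),(s,(262,160,60,60),"side")):
    m=mask(c,(95,80,40),(125,255,255),b); r=cv2.minAreaRect(cv2.findNonZero(m)); print("rest",n,r,cv2.boxPoints(r).tolist())
for c,b,n in((t,(310,172,18,20),"top"),(s,(288,188,16,14),"side")):
    m2=mask(c,(0,0,130),(180,75,255),b);p=cv2.findNonZero(m2)[:,0];print("white",n,len(p),p.mean(0),p.min(0),p.max(0))
# pipe ring
g=cv2.cvtColor(t["image"],cv2.COLOR_RGB2GRAY)
```

```text
cam [ 0.34189305 -0.01477532  1.59186975]
cam [0.07465418 0.47565468 0.88372545]
top ((267.0269470214844, 198.26536560058594), (30.170793533325195, 7.279580593109131), 74.74488067626953) [[259.5461730957031, 184.66920471191406], [266.5692443847656, 182.7538299560547], [274.5077209472656, 211.8615264892578], [267.4846496582031, 213.7769012451172]]
blade 65 [273.84615385 222.24615385] [270 213] [277 231] [[269.9411926269531, 213.76470947265625], [273.2353210449219, 212.94119262695312], [277.7059020996094, 230.82354736328125], [274.4117736816406, 231.64706420898438]]
side ((259.300048828125, 251.90003967285156), (41.59086227416992, 11.180339813232422), 26.56505012512207) [[238.20004272460938, 247.6000213623047], [243.20004272460938, 237.60003662109375], [280.4000549316406, 256.2000732421875], [275.4000549316406, 266.2000427246094]]
blade 91 [288.13186813 266.34065934] [277 260] [300 273] [[275.9999694824219, 262.0000305175781], [277.3999938964844, 259.2000427246094], [300.6000061035156, 270.8000183105469], [299.1999816894531, 273.6000061035156]]
rest top ((318.5, 176.5), (35.0, 19.0), 90.0) [[309.0, 159.0], [328.0, 159.0], [328.0, 194.0], [309.0, 194.0]]
rest side ((289.6073913574219, 193.724853515625), (49.563533782958984, 32.93312454223633), 55.00798034667969) [[261.90606689453125, 182.86578369140625], [288.88592529296875, 163.97988891601562], [317.3087158203125, 204.58392333984375], [290.328857421875, 223.46981811523438]]
white top 46 [318.5        182.34782609] [316 179] [321 186]
white side 49 [298.14285714 195.26530612] [293 190] [302 200]
```

Run:
```python
from h import *
t=cam("top");s=cam("side")
f=lambda l:[np.round(x*1000,1) for x in l]
print("tip tri",tri(t,(277,231.3),s,(300.3,272.7)))
print("tip top z12",onz(t,277,231.3,.012),"side",onz(s,300.3,272.7,.012))
print("handle end top z.02",onz(t,263.0,183.3,.02))
# side handle end top-face corners / from crop: (456,66),(424,103)top-left..., 
for n,u,v in(("endTopA",456,66),("endTopB",424,100),("shoulderTopA",636,152),("topB",608,193),("blade root",650,203)):
    print(n,onz(s,236+(u-396+.5)/6-.5,228+(v+.5)/6-.5,.024))
print("pipe",tri(t,(399.4,188.9),s,(371.6,142.8)),onz(t,399.4,188.9,.085),onz(s,371.6,142.8,.085))
for n,u,v in(("tl",308.5,158.5),("tr",328.5,158.5),("br",328.5,194.5),("bl",308.5,194.5)):
    print(n,onz(t,u,v,.006))
for n,u,v in(("left",455,467),("bottom",632,610),("right",732,537)):
    print("side plate",n,onz(s,260+(u-396+.5)/6-.5,165+(v-300+.5)/6-.5,.006))
print("white",onz(t,318.4,182.4,.036+.0113-.0035), onz(s,260+(630-396)/6-.5,165+(484-300)/6-.5,.044))
for n,u,v in(("stopR",702,492),("stopL",612,545),("rampTopL",482,363),("rampTopR",575,305)):
    print(n,(260+(u-396)/6-.4,165+(v-300)/6-.4))
print("side of plate pipe top") 
for u,v in((118,86),(266,70),(284,214),(134,230)): print(onz(t,363+u/6-.4,168+v/6-.4,.008))
```

```text
tip tri (array([0.44469418, 0.18101693, 0.01050235]), np.float64(0.0006398188212993478))
tip top z12 [0.4448499  0.18103092 0.012     ] side [0.44379218 0.18134164 0.012     ]
handle end top z.02 [0.61883084 0.22851427 0.02      ]
endTopA [0.61710509 0.21617641 0.024     ]
endTopB [0.61331639 0.23714311 0.024     ]
shoulderTopA [0.52612076 0.19014739 0.024     ]
topB [0.51958795 0.21187514 0.024     ]
blade root [0.50302034 0.20270358 0.024     ]
pipe (array([ 0.57468316, -0.25123799,  0.08343552]), np.float64(0.00044428967623947745)) [ 0.57463129 -0.25087687  0.085     ] [ 0.57351127 -0.24992478  0.085     ]
tl [0.70854754 0.06312121 0.006     ]
tr [ 0.70641334 -0.01001225  0.006     ]
br [ 0.57350906 -0.0065172   0.006     ]
bl [0.57552161 0.06588958 0.006     ]
side plate left [0.70598816 0.05760147 0.006     ]
side plate bottom [0.57805217 0.05792642 0.006     ]
side plate right [ 0.57476531 -0.00624474  0.006     ]
white [0.61231643 0.0279469  0.0438    ] [0.61097726 0.0251972  0.044     ]
stopR (310.6, 196.6)
stopL (295.6, 205.43333333333334)
rampTopL (273.93333333333334, 175.1)
rampTopR (289.43333333333334, 165.43333333333334)
side of plate pipe top
[ 0.61374943 -0.20227909  0.008     ]
[ 0.62100797 -0.29173157  0.008     ]
[ 0.53325709 -0.29830366  0.008     ]
[ 0.52606322 -0.20825817  0.008     ]
```

Run:
```python
from h import *
t=cam("top");s=cam("side")
S=np.array([.597,.0275,.036]);a=np.radians(-1);ex=np.array([np.cos(a),np.sin(a),0]);ey=np.array([-np.sin(a),np.cos(a),0]);ez=np.array([0,0,1.])
u=(ex+ez)/2**.5;n=(-ex+ez)/2**.5
pts=[S+u*l+ey*w+n*h for l,w,h in((103,23,6),(103,-23,6),(80,23,6),(80,-23,6),(103,17,6),(103,-17,6),(3,10,-5),(3,-10,-5),(29,10,-5),(29,-10,-5),(0,0,0),(90,0,0)) for l,w,h in [(l/1000,w/1000,h/1000)]]
P=np.array([.574,-.2505,.085])
pp=[P+np.array([np.cos(b),np.sin(b),0])*r for r in(.01,.017) for b in np.arange(8)*np.pi/4]
T=np.array([.444,.181,.012]);b=np.radians(15.1);fx=np.array([np.cos(b),np.sin(b),0]);fy=np.array([-np.sin(b),np.cos(b),0])
fp=[T,T+fx*.09]+[T+fx*l+fy*w+ez*.012 for l in(.07,.18) for w in(-.012,.012)]
def cr(c,pts,u,v,k=6):
    im=cv2.cvtColor(c["image"],cv2.COLOR_RGB2BGR)[v:v+50,u:u+66]; im=cv2.resize(im,None,fx=k,fy=k,interpolation=cv2.INTER_CUBIC)
    for p in pts:
        q=(proj(c,p)-(u,v)+.5)*k; cv2.circle(im,(int(q[0]),int(q[1])),2,(0,0,255),-1)
    return im
cv2.imwrite("pics/c3.png",np.vstack([np.hstack([cr(t,pts,285,152),cr(s,pts,260,165)]),np.hstack([cr(t,pp,363,168),cr(s,pp,338,132)])]))
cv2.imwrite("pics/c4.png",np.hstack([cr(t,fp,238,182),cr(s,fp,236,228)]))
```

```text
(no output)
```

View pics/c3.png

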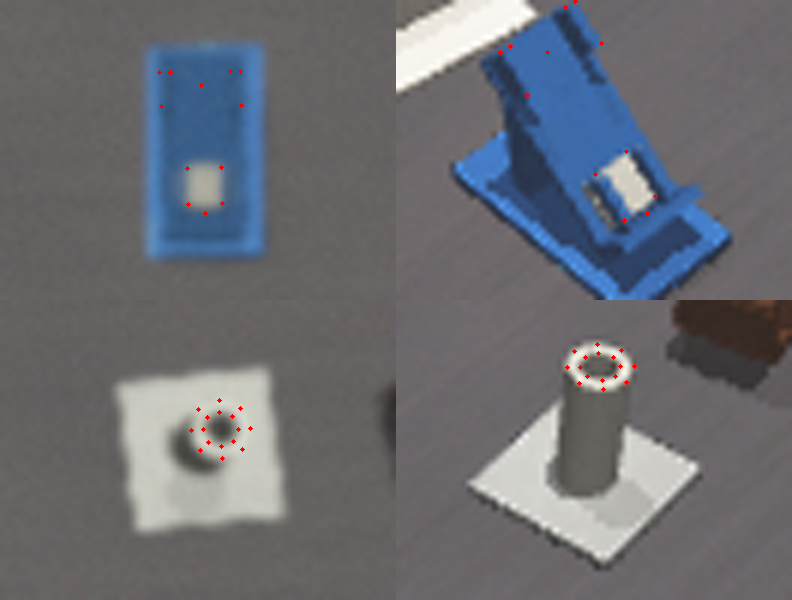

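View pics/c4.png

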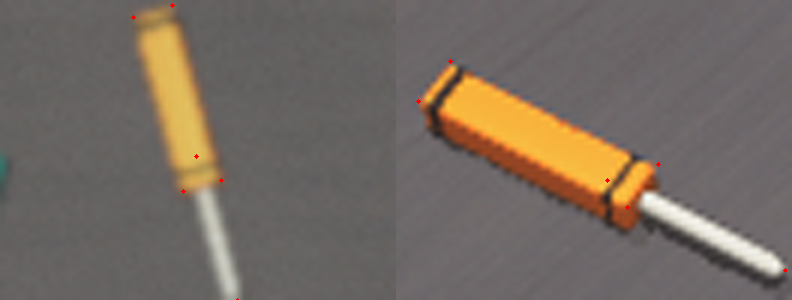

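Run:
```python
from h import *
s=cam("side"); crop(s,268,160,50,50,12,"pics/c5.png")
S=np.array([.597,.0275,.036])
```

```text
(no output)
```

View pics/c5.png

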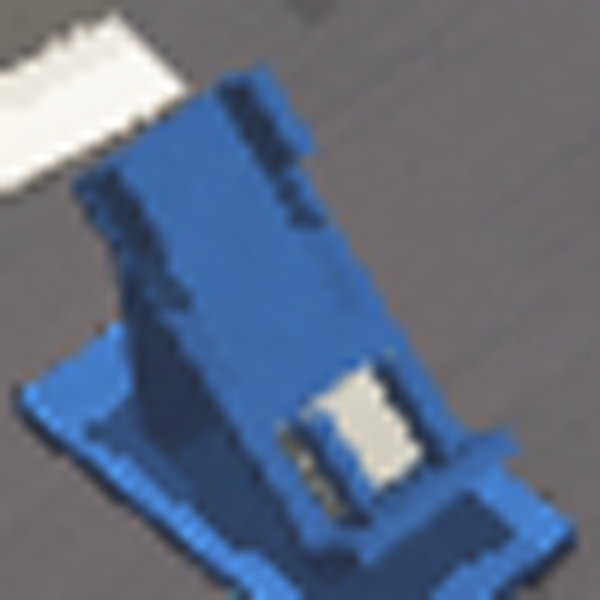

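Candidates in the top picture are orange (268,208), turquoise (230,230), (250,293) and (372,139), and red (322,237). Only the orange one fits: orange handle with black ends and a steel blade. The crop in c1/c4 confirms it. In the side view its tip is at (300,273) and its handle end at about (243,240).

The rest is at top (318,177) with its white blade saddle at (318,182). The pipe mouth is at top (399,189) and side (372,143).

Plan: grip the handle near its end with a light grip so the file can pivot in the jaws.

```bash
python3 -m creep '[1,0.029,0.05,0,-0.01, 1,0.029,0.05,0,-0.01, 1,0.029,0.05,0,-0.01, 1,0.029,0.05,0,-0.01, 1,0.029,0.05,0,-0.01, 1,0.029,0.05,0,-0.01, 1,0.029,0.05,0,-0.01, 1,0.029,0.05,0,-0.01, 1,0.029,0.05,0,-0.01, 1,0.029,0.05,0,-0.01, 1,0.029,0.05,0,-0.01, 1,0.029,0.05,0,-0.01]' 3
```

```text
time: 2.05
tool_pos: [0.5508, 0.1292, 0.2298]
tool_rot: [3.134, -0.006, 0.25]
contact_force: [0.8, -2.1, 0.2]
opening: 0.0915
```

```bash
python3 -m creep '[1,0.023,0.046,-0.02,0.007, 1,0.023,0.046,-0.05,0.007, 1,0,0,-0.05,0, 1,0,0,-0.04,0, 1,0,0,0,0]'
```

```text
time: 2.68
tool_pos: [0.5954, 0.2226, 0.0722]
tool_rot: [3.135, -0.01, 0.27]
contact_force: [-0.7, -0.4, 1.0]
opening: 0.0917
```

Run:
```python
from h import *
t=cam("top");s=cam("side");o=telemetry.observe();print(o["tool_pos"],o["tool_rot"],o["qpos"])
def cr(c,u,v,k=6):
    return cv2.resize(cv2.cvtColor(c["image"],cv2.COLOR_RGB2BGR)[v:v+60,u:u+66],None,fx=k,fy=k,interpolation=cv2.INTER_CUBIC)
cv2.imwrite("pics/d1.png",np.hstack([cr(t,238,165),cr(s,236,215)]))
```

```text
[0.59815935 0.22297595 0.07639275] [ 3.13428586 -0.01766874  0.26994031] [ 0.24023504  0.67934501  1.3937127  -0.00781191  1.05067018  1.54497751]
```

View pics/d1.png

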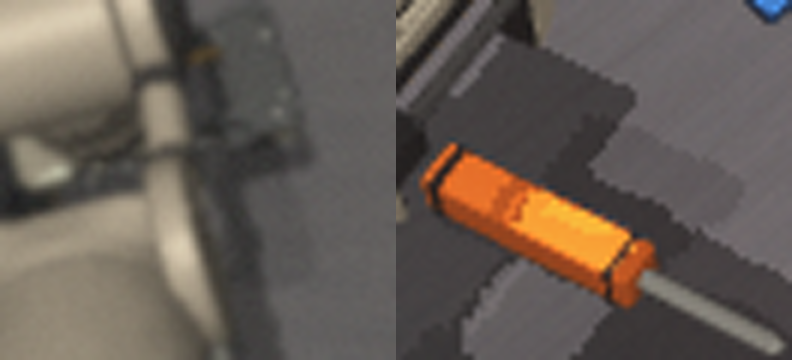

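```bash
python3 -m creep '[1,0,0,-0.025,0, 1,0,0,-0.02,0, 1,0,0,0,0, 1,0,0,0,0]'
```

```text
time: 3.28
tool_pos: [0.6051, 0.2236, 0.0422]
tool_rot: [3.134, -0.037, 0.269]
contact_force: [0.2, 0.1, 1.1]
opening: 0.0921
```

```bash
python3 -c "
from h import *
o=telemetry.observe();print(o['time'],o['tool_pos'],o['tool_rot'],o['qpos'],o['qvel'],o['joint_efforts'])"; python3 -m creep '[1,0,0,0,0]'; python3 -c "
from h import *
o=telemetry.observe();print(o['time'],o['tool_pos'],o['tool_rot'],o['qpos'],o['qvel'])"
```

```text
3.275 [0.6050923  0.22364587 0.04216576] [ 3.1336137  -0.03653585  0.26854527] [ 0.23872964  0.72218218  1.41833186 -0.00838109  0.96433774  1.54577686] [-0.00168558 -0.01166844 -0.00704305  0.00054684  0.01013263 -0.00079581] [ 4.75306166e-03 -5.68153524e+01 -2.04831183e+01  5.14253770e-03
 -2.42205961e-01  1.89901271e-03]
time: 3.4
tool_pos: [0.606, 0.2238, 0.044]
tool_rot: [3.134, -0.039, 0.268]
contact_force: [0.1, 0.3, 0.2]
opening: 0.0915
3.4 [0.60599618 0.22377292 0.04396669] [ 3.13355459 -0.03923009  0.26838102] [ 0.23857873  0.72002459  1.41693895 -0.008351    0.96519342  1.54577022] [ 0.00073074 -0.01681725 -0.01084176 -0.00093457  0.00657405 -0.00244392]
```

```bash
python3 -m creep '[1,0,0,0,0, 1,0,0,0,0, 1,0,0,0,0]'; python3 -c "
from h import *
o=telemetry.observe();print(o['time'],o['tool_pos'],o['tool_rot'],o['qpos'],o['qvel'])"
```

```text
time: 3.78
tool_pos: [0.6067, 0.2239, 0.0457]
tool_rot: [3.133, -0.042, 0.268]
contact_force: [0.1, -0.1, 0.4]
opening: 0.0917
3.775 [0.60673796 0.22394835 0.04565488] [ 3.13346826 -0.04169942  0.26839644] [ 0.23857716  0.7179188   1.41581885 -0.0083613   0.96594843  1.5457569 ] [-4.72165057e-04 -8.27466723e-05  1.09345574e-03 -3.69165150e-04
  1.96945985e-03 -9.22330983e-04]
```

```bash
python3 -m creep '[1,-0.006,-0.001,-0.009,0, 1,-0.006,-0.001,-0.009,0, 1,0,0,-0.001,0]'
```

```text
time: 4.15
tool_pos: [0.5929, 0.2217, 0.0245]
tool_rot: [3.134, -0.04, 0.268]
contact_force: [0.1, 1.0, 0.6]
opening: 0.0916
```

```bash
python3 -m creep '[1,0.002,0,0.005,0, 0,0,0,0,0, 0,0,0,0,0, 0,0,0,0,0]' 3
```

```text
time: 4.65
tool_pos: [0.5957, 0.2218, 0.0303]
tool_rot: [3.134, -0.041, 0.268]
contact_force: [-0.2, 0.3, 0.1]
opening: 0.0666
```

```bash
python3 -m creep '[0,0,0,0,0, 0,0,0,0,0, 0,0,0,0,0, 0,0,0,0,0, 0,0,0,0,0, 0,0,0,0,0]' 3
```

```text
time: 5.4
tool_pos: [0.5957, 0.2218, 0.0303]
tool_rot: [3.133, -0.041, 0.268]
contact_force: [0.5, -0.3, 0.1]
opening: 0.0065
```

Run:
```python
from h import *
s=cam("side");crop(s,200,190,120,110,6,"pics/e1.png")
```

```text
(no output)
```

View pics/e1.png

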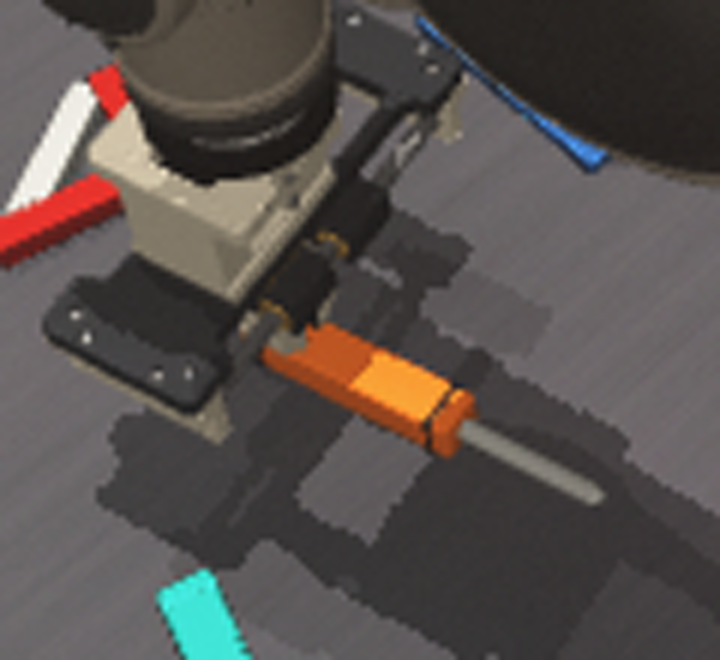

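Run:
```python
from h import *
from scipy.spatial.transform import Rotation as Ro
s=cam("side");t=cam("top");o=telemetry.observe();R=Ro.from_euler("xyz",o["tool_rot"]).as_matrix();p=o["tool_pos"];print(p,o["opening"])
for n,d in(("tcp",0),("tip",.025),("back",-.06)):
    X=p+R[:,2]*d; print(n,X,(proj(s,X)-(200,190)+.5)*6, proj(s,X),proj(t,X))
for g in(68,90): 
    X=np.array([.444,.181,.012])+np.array([np.cos(.2635),np.sin(.2635),0])*(.09+g/1000);print(X,(proj(s,X)-(200,190)+.5)*6)
crop(s,235,220,60,50,12,"pics/e2.png")
```

```text
[0.59576218 0.22176507 0.03030206] 0.0005747892368353436
tcp [0.59576218 0.22176507 0.03030206] [294.91204781 322.75317049] [248.65200797 243.29219508] [264.48673312 189.11968211]
tip [0.5968014  0.22184104 0.00532378] [301.95958359 351.82122405] [249.82659726 248.13687068] [265.51196469 189.91295868]
back [0.59326806 0.22158273 0.09024992] [276.81572604 248.11362747] [245.63595434 230.85227124] [261.88939841 187.10998516]
[0.59654652 0.22215289 0.012     ] [299.48530342 344.5939135 ]
[0.61778717 0.22788304 0.012     ] [259.27225899 324.35619353]
```

View pics/e2.png

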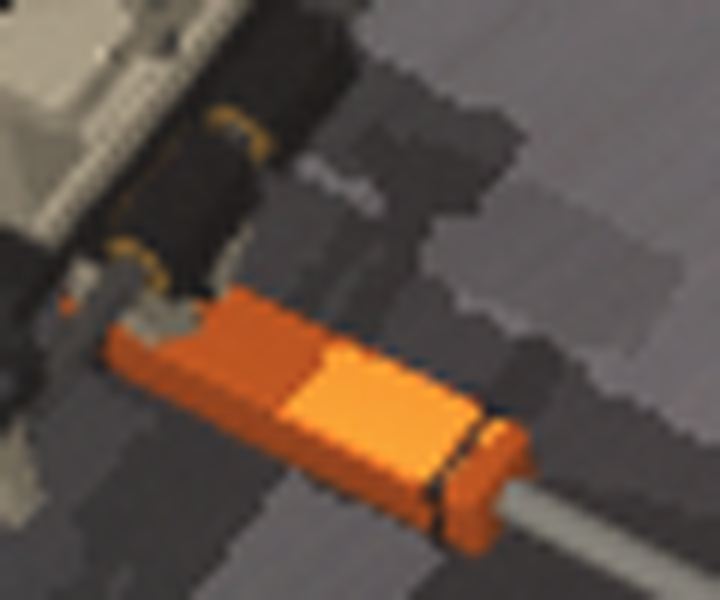

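Run:
```python
import cv2,numpy as np
from h import *
a=cv2.imread("pics/side0.png")[60:140,530:610]
s=cam("side");b=cv2.cvtColor(s["image"],cv2.COLOR_RGB2BGR)[190:270,205:285]
cv2.imwrite("pics/e3.png",cv2.resize(np.hstack([a,b]),None,fx=5,fy=5,interpolation=cv2.INTER_CUBIC))
o=telemetry.observe();print(o["opening"],o["time"],o["tool_pos"])
```

```text
0.0007013334437494432 5.6 [0.59575879 0.22177374 0.03030708]
```

View pics/e3.png

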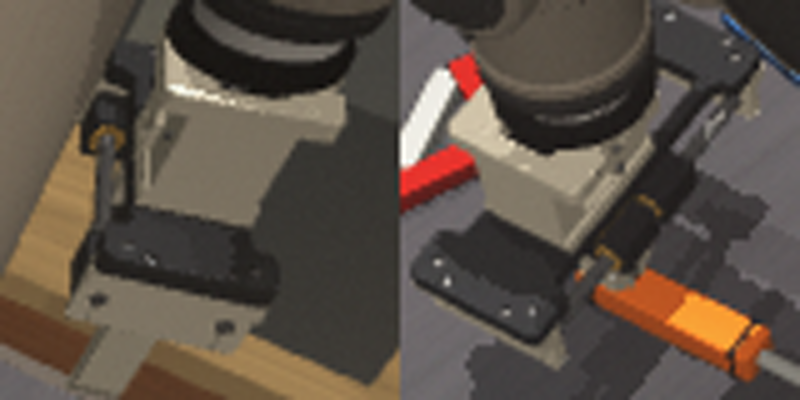

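```bash
python3 -m creep '[0.7,0,0,0,0, 0.7,0,0,0,0, 0.7,0,0,0,0, 0.7,0,0,0,0, 0.7,0,0,0,0, 0.7,0,0,0,0, 0.7,0,0,0,0]' 3
python3 - <<'E'
from h import *
s=cam("side");crop(s,215,205,80,70,10,"pics/e4.png")
E
```

```text
time: 6.48
tool_pos: [0.5958, 0.2218, 0.0303]
tool_rot: [3.134, -0.041, 0.268]
contact_force: [-0.1, -0.3, 0.8]
opening: 0.063
```

View pics/e4.png

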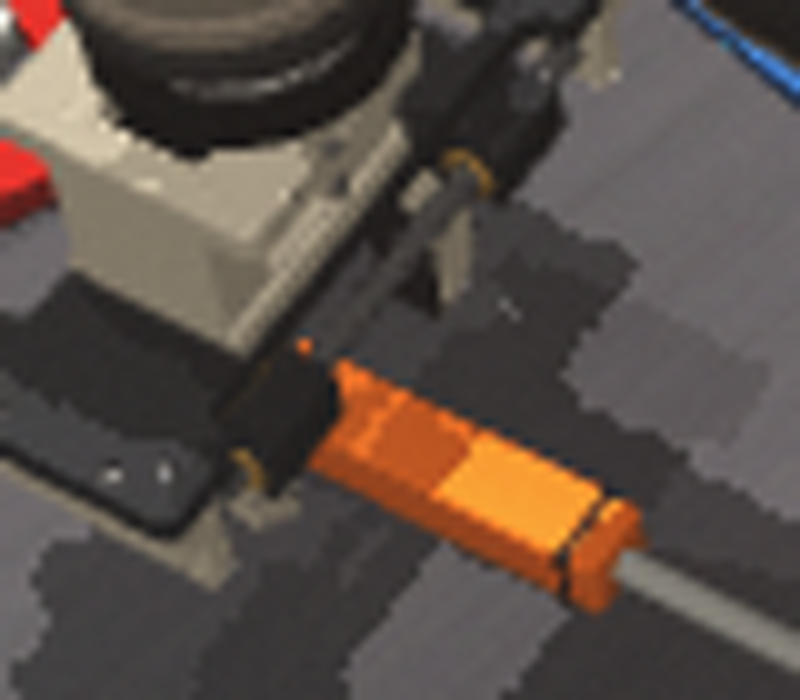

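Run:
```python
from h import *
s=cam("side")
for z in(.0,.005,.015,.025,.035): print(z,proj(s,[.6053,.1914,z]))
for z in(.005,.015,.025): print(z,onz(s,260,235.5,z))
print(proj(s,[.5875,.252,.005]))
```

```text
0.0 [256.840219   240.42646562]
0.005 [256.5865769  239.42113598]
0.015 [256.07362247 237.38800228]
0.025 [255.55296582 235.32434027]
0.035 [255.02443217 233.22945715]
0.005 [0.60839143 0.17670106 0.005     ]
0.015 [0.60231744 0.18010319 0.015     ]
0.025 [0.59624345 0.18350532 0.025     ]
[243.14471509 257.40390786]
```

```bash
python3 - <<'E'
from h import *
s=cam("side")
for z in(.005,.015,.025): print(z,onz(s,248.3,247.5,z))
E
python3 -m creep '[0.7,0,0,-0.004,0, 0.7,0,0,-0.002,0]'
python3 -m creep '[0.7,0,0,-0.004,0, 0.7,0,0,-0.002,0]'
```

```text
0.005 [0.60150647 0.22331663 0.005     ]
0.015 [0.59551083 0.22618826 0.015     ]
0.025 [0.58951519 0.2290599  0.025     ]
time: 6.88
tool_pos: [0.5958, 0.2218, 0.024]
tool_rot: [3.134, -0.041, 0.268]
contact_force: [0.2, 0.5, 0.0]
opening: 0.0642
time: 7.12
tool_pos: [0.5957, 0.2218, 0.0174]
tool_rot: [3.134, -0.041, 0.268]
contact_force: [-0.0, -0.7, -0.3]
opening: 0.0642
```

```bash
python3 -m creep '[0.7,0,0,-0.004,0, 0.7,0,0,-0.001,0]'
python3 -m creep '[0.7,0,0,-0.003,0, 0.7,0,0,0,0]'
python3 -m creep '[0.7,0,0,-0.003,0, 0.7,0,0,0,0]'
```

```text
time: 7.38
tool_pos: [0.5955, 0.2217, 0.0118]
tool_rot: [3.134, -0.04, 0.268]
contact_force: [0.5, -0.1, -0.9]
opening: 0.0642
time: 7.62
tool_pos: [0.5955, 0.2217, 0.0085]
tool_rot: [3.134, -0.04, 0.268]
contact_force: [-0.2, 0.7, -0.4]
opening: 0.0643
time: 7.88
tool_pos: [0.5956, 0.2217, 0.0054]
tool_rot: [3.134, -0.04, 0.268]
contact_force: [-0.3, 0.5, 0.5]
opening: 0.0642
```

```bash
python3 -m creep '[0,0,0,-0.002,0, 0,0,0,0,0, 0,0,0,0,0, 0,0,0,0,0, 0,0,0,0,0, 0,0,0,0,0]' 3
```

```text
time: 8.62
tool_pos: [0.5958, 0.2218, 0.0035]
tool_rot: [3.134, -0.041, 0.268]
contact_force: [0.1, -0.3, -1.0]
opening: 0.024
```

```bash
python3 -m creep '[0,0,0,0.013,0, 0,-0.001,0,0.013,0, 0,-0.003,-0.001,0.013,0, 0,-0.004,-0.001,0.013,0, 0,0,0,0,0]' 3;  python3 - <<'E'
from h import *
s=cam("side");crop(s,215,185,100,90,8,"pics/f1.png")
E
```

```text
time: 9.25
tool_pos: [0.5874, 0.2197, 0.0603]
tool_rot: [3.133, -0.043, 0.269]
contact_force: [0.2, 0.1, -0.6]
opening: 0.0238
```

View pics/f1.png

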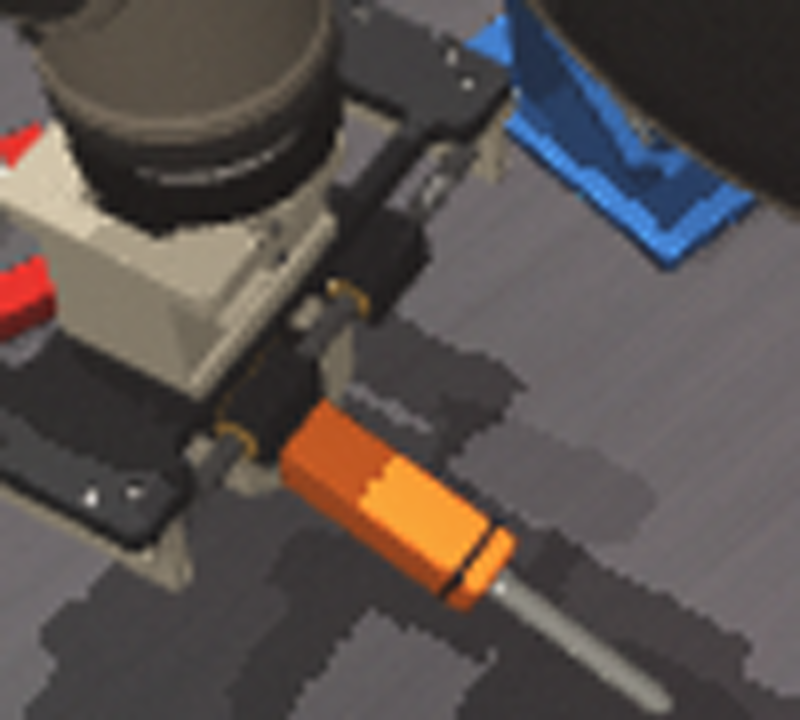

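```bash
python3 -m creep '[0,-0.007,-0.002,0.015,0, 0,-0.009,-0.002,0.014,0, 0,-0.009,-0.003,0.013,0, 0,-0.010,-0.003,0.012,0, 0,0,0,0,0]' 3;  python3 - <<'E'
from h import *
s=cam("side");crop(s,215,185,100,90,8,"pics/f2.png")
E
```

```text
time: 9.93
tool_pos: [0.5489, 0.2088, 0.1172]
tool_rot: [3.133, -0.041, 0.269]
contact_force: [-0.1, -0.2, -0.9]
opening: 0.024
```

View pics/f2.png

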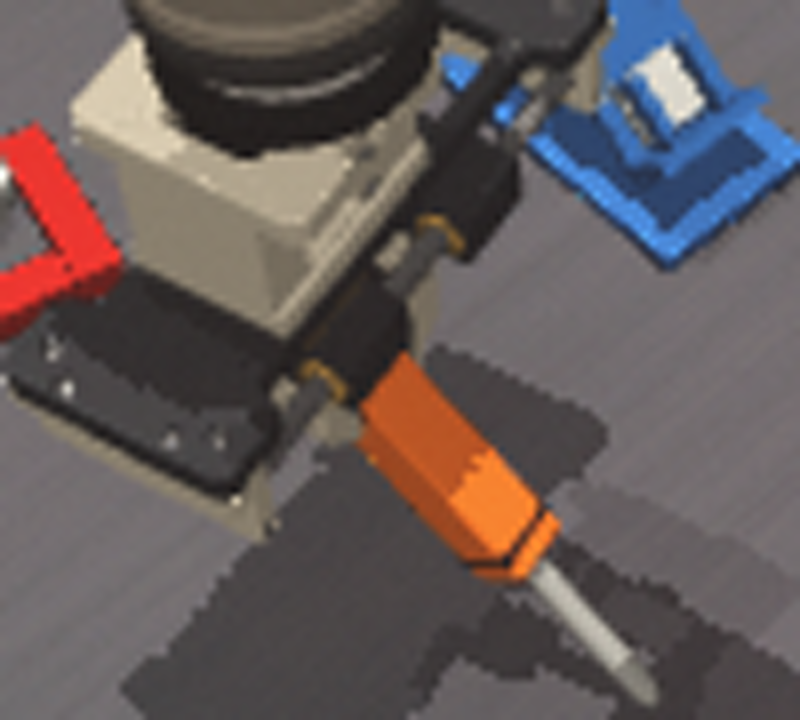

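```bash
python3 -m creep '[0,0,0,0,0, 0,0,0,0,0]' 30
python3 - <<'E'
from h import *
s=cam("side");o=telemetry.observe();print(o["tool_pos"],o["tool_rot"],o["opening"])
for z in(.003,.006,.01): print(onz(s,295.8,271.8,z))
p=np.array([.5489,.2088]);
def cr(c,u,v,w,h,k): return cv2.resize(cv2.cvtColor(c["image"],cv2.COLOR_RGB2BGR)[v:v+h,u:u+w],None,fx=k,fy=k,interpolation=cv2.INTER_CUBIC)
crop(s,250,215,60,60,12,"pics/f3.png")
t=cam("top");crop(t,230,150,100,90,8,"pics/f4.png")
E
```

```text
time: 10.22
tool_pos: [0.5494, 0.2088, 0.1164]
tool_rot: [3.134, -0.04, 0.268]
contact_force: [0.3, 0.2, 0.9]
opening: 0.0236
[0.54941957 0.20885249 0.11634525] [ 3.13356928 -0.04022203  0.26834609] 0.023798270322009586
[0.45777527 0.18450761 0.003     ]
[0.45647025 0.18549933 0.006     ]
[0.45473023 0.18682164 0.01      ]
```

View pics/f3.png

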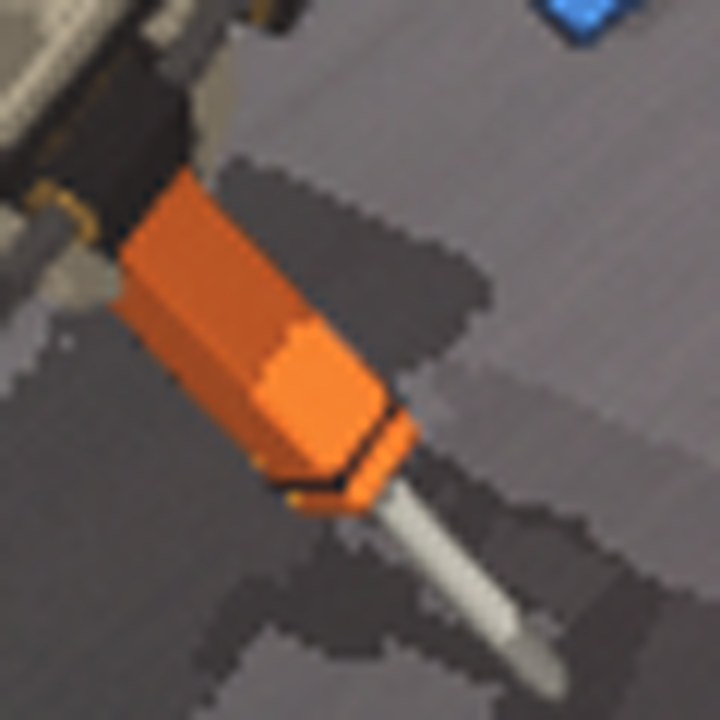

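View pics/f4.png

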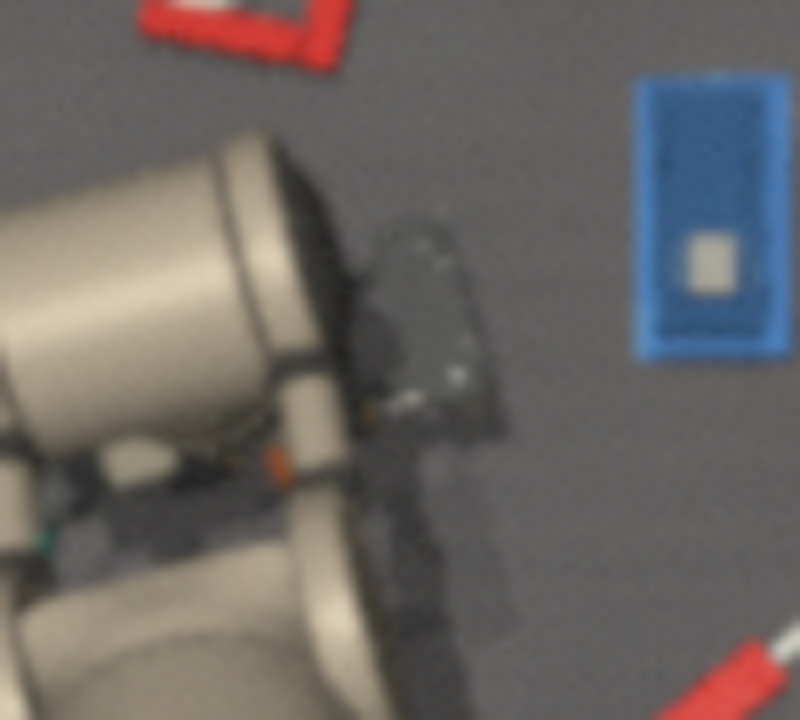

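```bash
python3 -m creep '[0,0,0,0.03,0, 0,0,0,0.03,0, 0,0,0,0.03,0, 0,0.018,-0.026,0,-0.04, 0,0.018,-0.026,0,-0.04, 0,0.018,-0.026,0,-0.04, 0,0.018,-0.026,0,-0.04, 0,0.018,-0.026,0,-0.04, 0,0.018,-0.026,0,-0.04, 0,0.018,-0.026,0,-0.04, 0,0,0,0,0, 0,0,0,0,0]' 30
python3 - <<'E'
from h import *
s=cam("side");crop(s,230,120,100,90,8,"pics/g1.png")
o=telemetry.observe();print(o["tool_pos"],o["tool_rot"])
E
```

```text
time: 11.82
tool_pos: [0.676, 0.0213, 0.1999]
tool_rot: [3.135, -0.025, -0.019]
contact_force: [0.7, 0.0, -0.9]
opening: 0.0238
[0.67597089 0.02131156 0.19994794] [ 3.13448792 -0.0249835  -0.01862075]
```

View pics/g1.png

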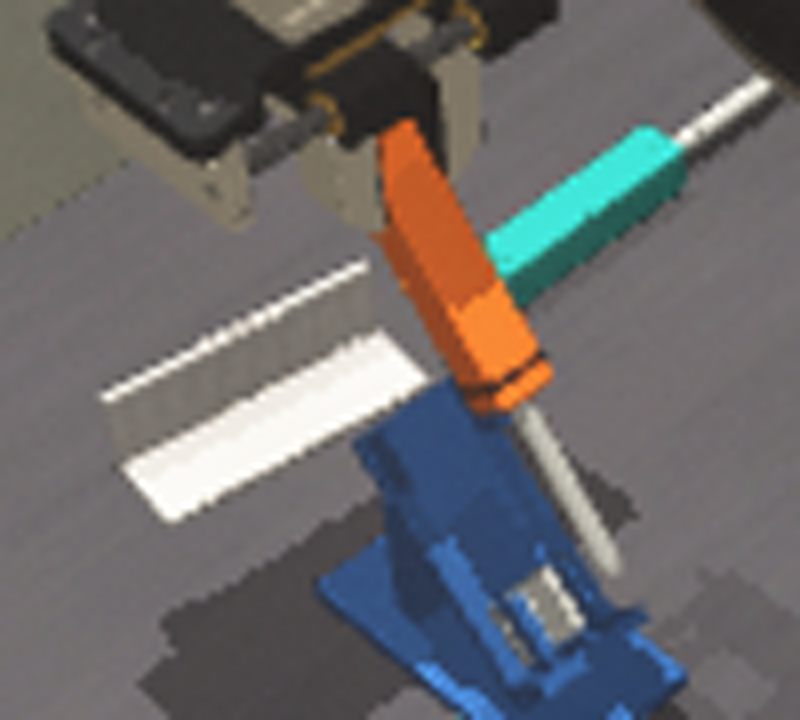

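Run:
```python
from h import *
s=cam("side");t=cam("top")
print(proj(s,[.576,.023,.0885]),proj(s,[.576,.013,.0885]),proj(s,[.576,.023,.0985]))
print(proj(t,[.576,.023,.0885]))
crop(t,270,140,100,75,8,"pics/g2.png")
```

```text
[307.09986954 191.10999633] [309.71006867 189.0881451 ] [306.9631485  188.71371746]
[319.67522018 190.5523222 ]
```

View pics/g2.png

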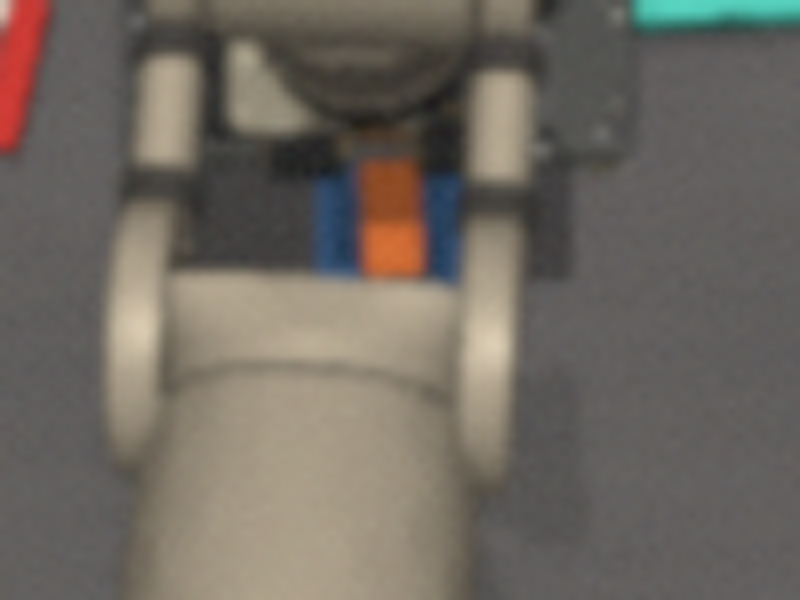

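```bash
python3 -m creep '[0,0.006,0.001,-0.010,0, 0,0.006,0.001,-0.010,0, 0,0.005,0.001,-0.010,0, 0,0.004,0.001,-0.009,0, 0,0,0,0,0]' 30
python3 - <<'E'
from h import *
s=cam("side");crop(s,230,120,100,90,8,"pics/g3.png")
o=telemetry.observe();print(o["tool_pos"],o["tool_rot"])
E
```

```text
time: 12.6
tool_pos: [0.6977, 0.028, 0.1579]
tool_rot: [3.135, -0.024, -0.016]
contact_force: [-0.0, -0.2, -0.6]
opening: 0.0239
[0.69785783 0.02790167 0.15852129] [ 3.13471732 -0.02525573 -0.01545727]
```

View pics/g3.png

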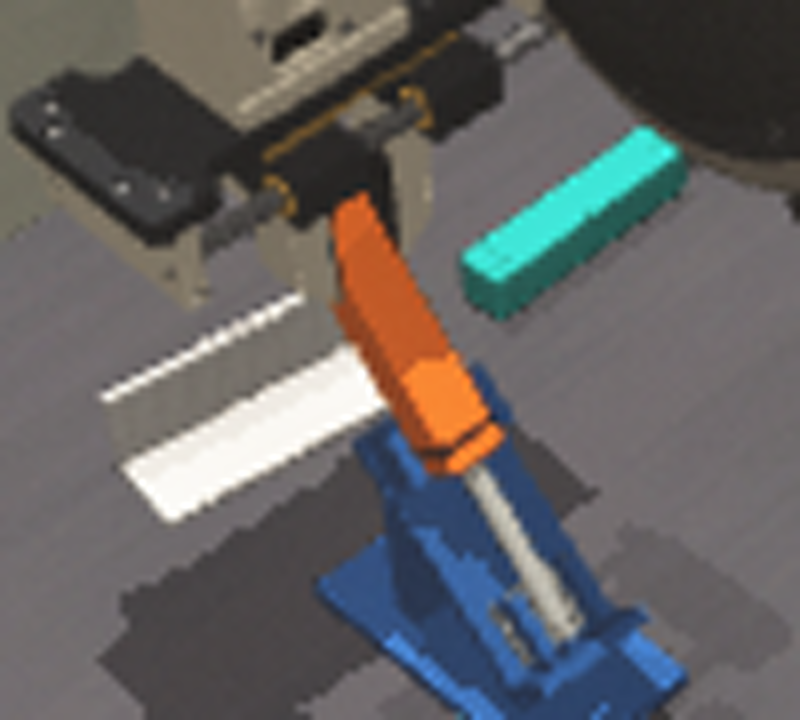

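```bash
python3 -m creep '[0,0,-0.002,-0.005,0, 0,0,0,-0.005,0, 0,0,0,0,0]' 20
python3 -m creep '[0,0.003,0,-0.002,0, 0,0.003,0,-0.003,0, 0,0.003,0,-0.003,0, 0,0.002,0,-0.003,0, 0,0,0,0,0]' 3;python3 - <<'E'
from h import *
s=cam("side");crop(s,230,120,100,90,8,"pics/g4.png")
o=telemetry.observe();print(o["tool_pos"],o["tool_rot"])
E
```

```text
time: 13.02
tool_pos: [0.6978, 0.0255, 0.1493]
tool_rot: [3.135, -0.026, -0.016]
contact_force: [-0.4, 1.4, -0.7]
opening: 0.0237
time: 13.65
tool_pos: [0.7102, 0.0254, 0.138]
tool_rot: [3.134, -0.028, -0.016]
contact_force: [-1.1, 0.2, -0.9]
opening: 0.0239
[0.7100824  0.02539926 0.1380507 ] [ 3.13440643 -0.02797486 -0.01580525]
```

View pics/g4.png

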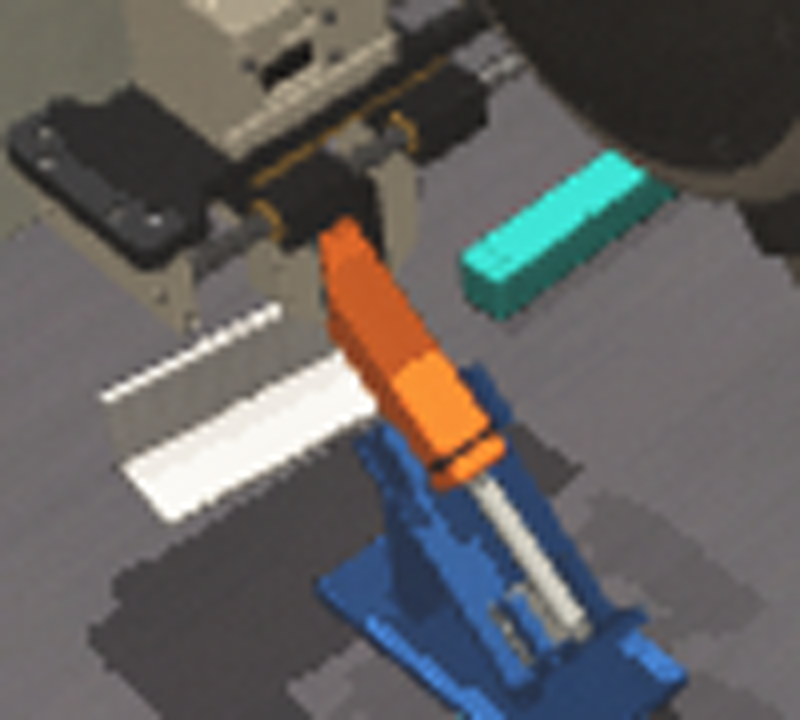

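Run:
```python
from h import *
s=cam("side");crop(s,270,160,50,50,14,"pics/g5.png")
for p in ([.597,.027,.036],[.597,.022,.036],[.604,.027,.043],[.597,.027,.042]): print(proj(s,p))
```

```text
[301.59511703 199.92993701]
[302.8568747  198.94315362]
[299.76114887 197.05313218]
[301.49346808 198.59756151]
```

View pics/g5.png

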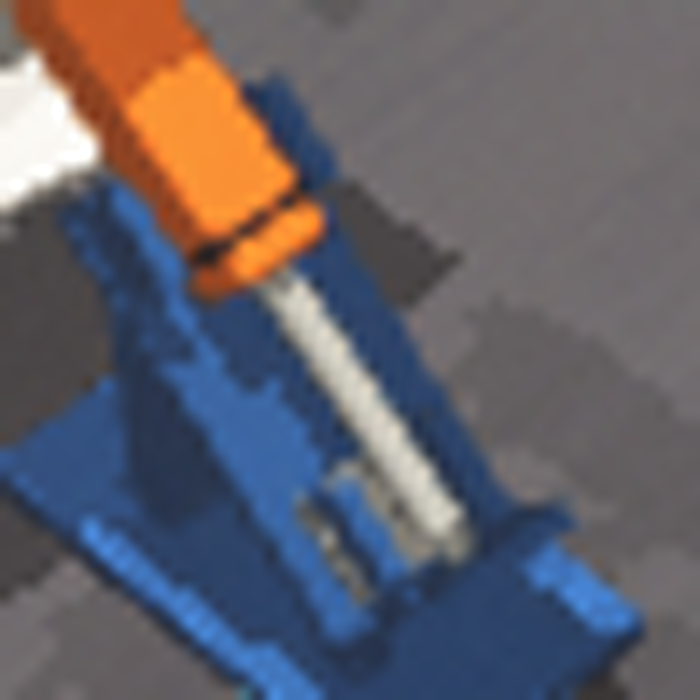

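```bash
python3 -m creep '[0,-0.001,0.002,-0.002,0, 0,-0.001,0,-0.001,0, 0,0,0,0,0, 0.5,0,0,0,0, 0.5,0,0,0,0, 0.5,0,0,0,0, 0.5,0,0,0,0]' 3
python3 - <<'E'
from h import *
s=cam("side");crop(s,240,130,80,75,10,"pics/g6.png")
o=telemetry.observe();print(o["tool_pos"],o["tool_rot"])
E
```

```text
time: 14.62
tool_pos: [0.7082, 0.0275, 0.1357]
tool_rot: [3.134, -0.03, -0.016]
contact_force: [-0.9, 0.7, -0.1]
opening: 0.0459
[0.70823466 0.02757935 0.13572877] [ 3.13435787 -0.0296481  -0.01576134]
```

View pics/g6.png

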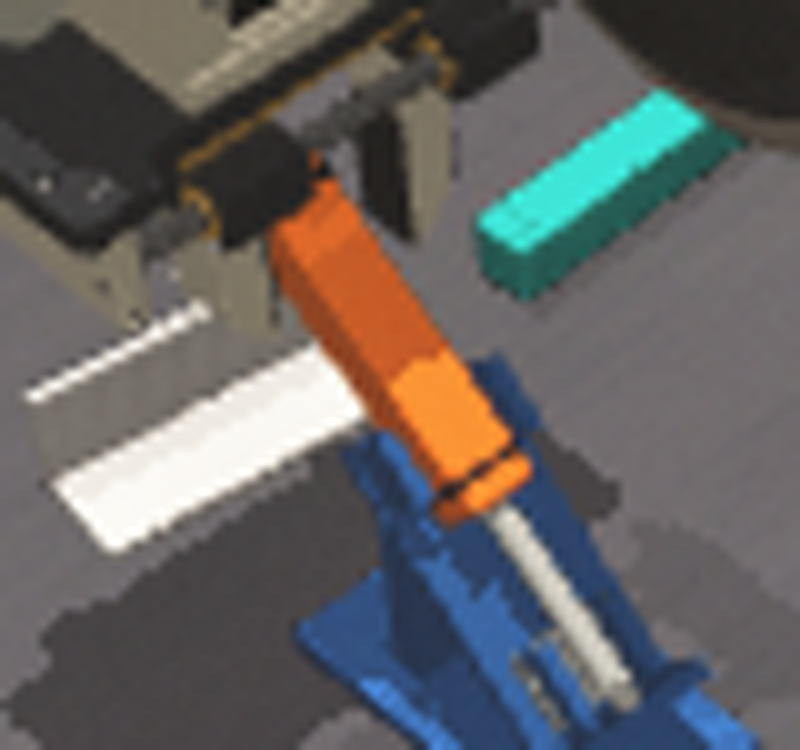

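Run:
```python
from h import *
s=cam("side")
S=np.array([.597,.027,.036]);a=-.0175;ex=np.array([np.cos(a),np.sin(a),0]);ey=np.array([-np.sin(a),np.cos(a),0]);ez=np.array([0,0,1.]);u=(ex+ez)/2**.5;n=(-ex+ez)/2**.5
def onp(px):
    o,d=ray(s,*px);k=n@(S-o)/(n@d);X=o+d*k-S;return X@u,X@ey
crop(s,275,165,40,45,16,"pics/g7.png")
for px in((302.2,198.5),(289,179.5)): print(onp(px))
for l in(0,.07,.09,.18): print(l,proj(s,S+u*l))
```

```text
(np.float64(0.0022651776389754595), np.float64(-0.003956167190554365))
(np.float64(0.06870844101129546), np.float64(-0.0002620865332066624))
0 [301.59511703 199.92993701]
0.07 [288.68872398 179.16075958]
0.09 [284.93145662 173.11450391]
0.18 [267.6254756  145.26543802]
```

View pics/g7.png

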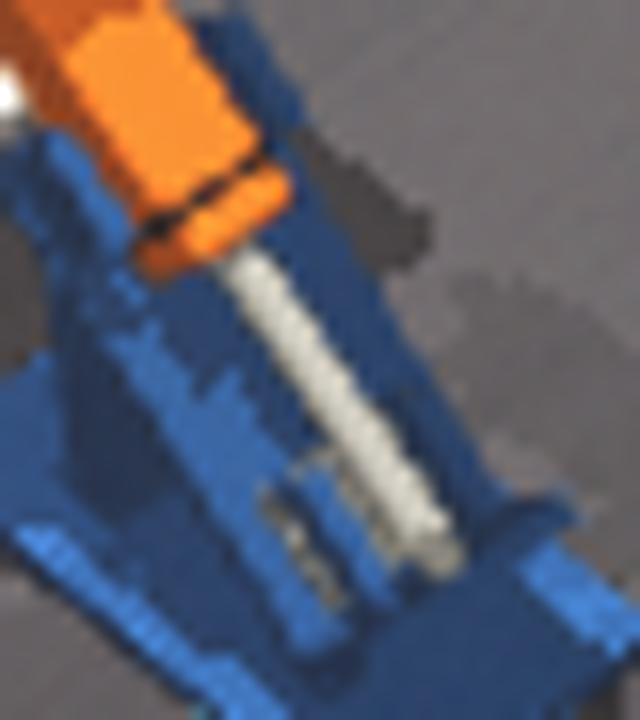

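The file lies released in the rest. The tip is at side (302,198.5), about 2 mm up the slope from the stop and 4 mm to one side, and the shoulder lines up at (289,179.5). Next I'll regrip lower in the pads and pivot the file upright about the stop.

```bash
python3 -m creep '[0.5,0,-0.001,-0.002,0, 0.5,0,-0.001,-0.002,0, 0.5,0,0,0,0, 0,0,0,0,0, 0,0,0,0,0, 0,0,0,0,0, 0,0,0,0,0, 0,0,0,0,0]' 3
```

```text
time: 15.72
tool_pos: [0.7083, 0.0255, 0.1314]
tool_rot: [3.135, -0.03, -0.016]
contact_force: [-1.2, 0.5, -0.5]
opening: 0.0239
```

```bash
python3 -m creep '[0,-0.010,0,0.009,0, 0,-0.011,0,0.0085,0, 0,-0.0115,0,0.0075,0, 0,-0.012,0,0.006,0, 0,0,0,0,0]' 3
python3 - <<'E'
from h import *
s=cam("side");crop(s,240,110,80,95,8,"pics/k1.png")
E
```

```text
time: 16.35
tool_pos: [0.6608, 0.0257, 0.1664]
tool_rot: [3.135, -0.033, -0.016]
contact_force: [-0.0, -0.5, -1.1]
opening: 0.0237
```

View pics/k1.png

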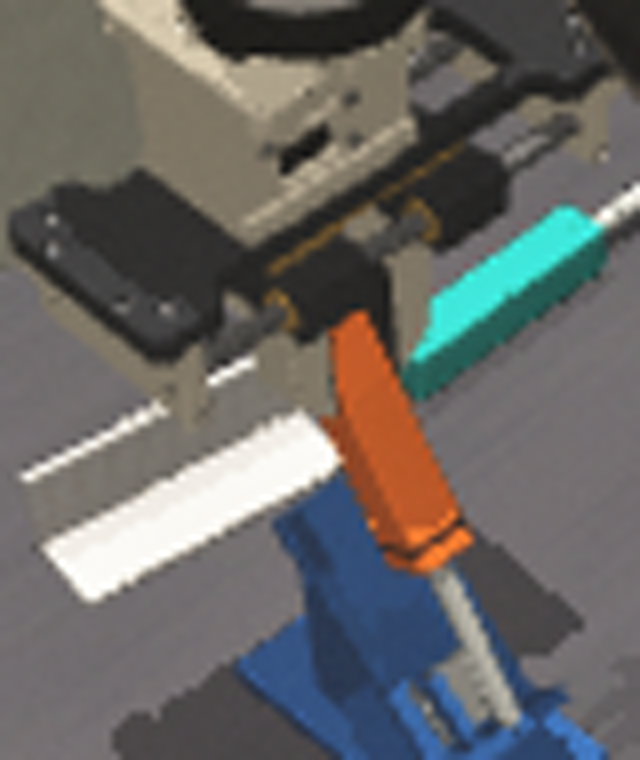

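```bash
python3 -m creep '[0,-0.0125,0,0.005,0, 0,-0.013,0,0.004,0, 0,-0.0135,0,0.003,0, 0,-0.0135,0,0.002,0, 0,0,0,0,0]' 3
python3 - <<'E'
from h import *
s=cam("side");crop(s,240,110,80,95,8,"pics/k2.png")
t=cam("top");crop(t,270,130,100,75,8,"pics/k2t.png")
E
```

```text
time: 17.02
tool_pos: [0.6064, 0.0258, 0.1815]
tool_rot: [3.135, -0.035, -0.016]
contact_force: [0.9, -0.1, -0.0]
opening: 0.0241
```

View pics/k2.png

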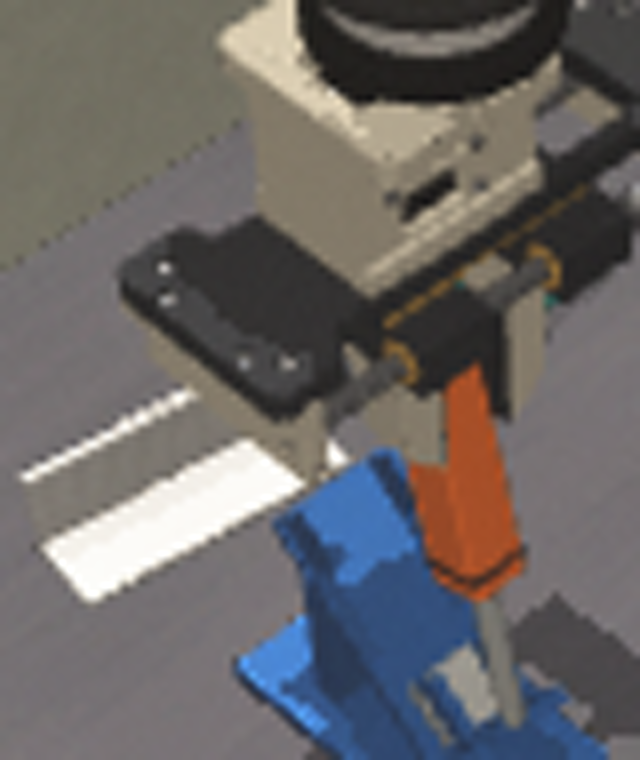

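View pics/k2t.png

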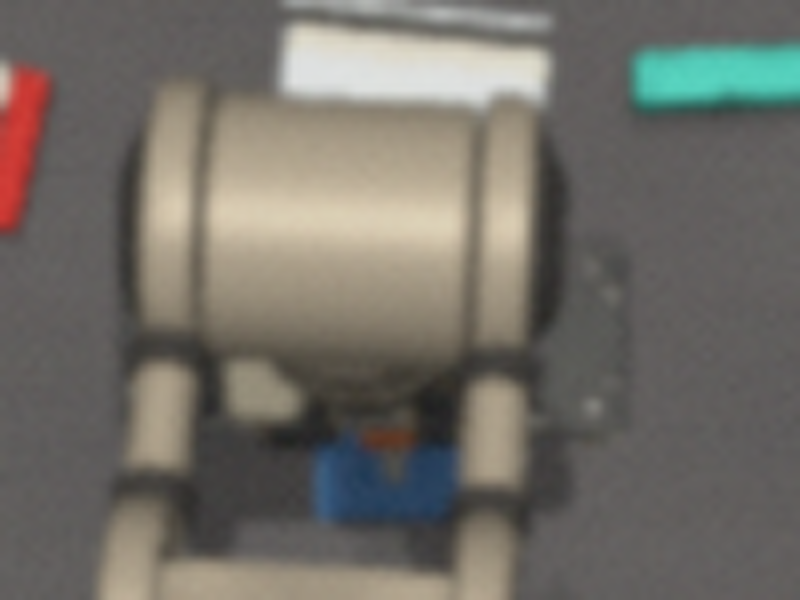

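Run:
```python
from h import *
s=cam("side")
def ony(px,y):
    o,d=ray(s,*px);return o+d*(y-o[1])/d[1]
crop(s,288,160,30,45,16,"pics/k3.png")
for y in(.02,.025):
    a=ony((303.8,200.2),y);b=ony((300.4,184.7),y);print(a,b,np.linalg.norm(b-a),np.degrees(np.arctan2((b-a)[2],(b-a)[0])))
```

```text
[0.59559509 0.02       0.02971046] [0.60528946 0.02       0.08936231] 0.06043446092251451 80.76923184753129
[0.58987869 0.025      0.03908176] [0.59946668 0.025      0.09807904] 0.059771300161156615 80.76923184753123
```

View pics/k3.png

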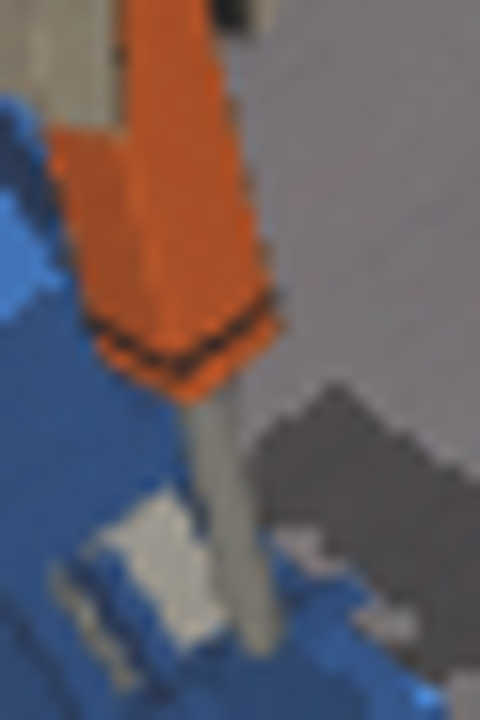

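```bash
python3 -m creep '[0,-0.008,0,0.0005,0, 0,0,0,0,0]' 3
python3 -m creep '[0,0,0,0,0, 0,0,0,0,0, 0,0,0,0.015,0, 0,0,0,0.025,0, 0,0,0,0.025,0, 0,0,0,0.01,0, 0,0,0,0,0]' 40
python3 - <<'E'
from h import *
s=cam("side");crop(s,255,70,80,110,7,"pics/k4.png")
t=cam("top");crop(t,270,130,100,75,8,"pics/k4t.png")
print(telemetry.observe()["tool_pos"])
E
```

```text
time: 17.42
tool_pos: [0.5998, 0.0258, 0.1815]
tool_rot: [3.135, -0.036, -0.016]
contact_force: [0.1, 0.6, 1.6]
opening: 0.0245
time: 18.3
tool_pos: [0.5987, 0.0254, 0.259]
tool_rot: [3.135, -0.032, -0.016]
contact_force: [0.4, -0.3, -1.7]
opening: 0.0235
[0.59826983 0.02546972 0.25783788]
```

View pics/k4.png

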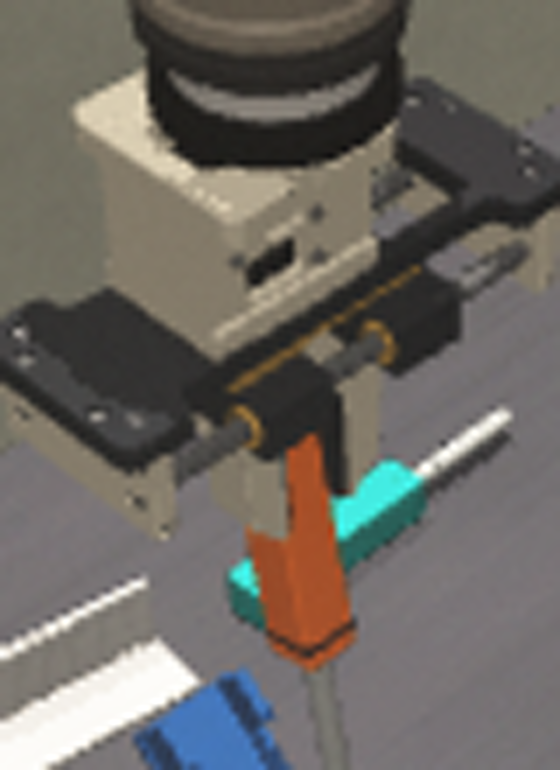

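View pics/k4t.png

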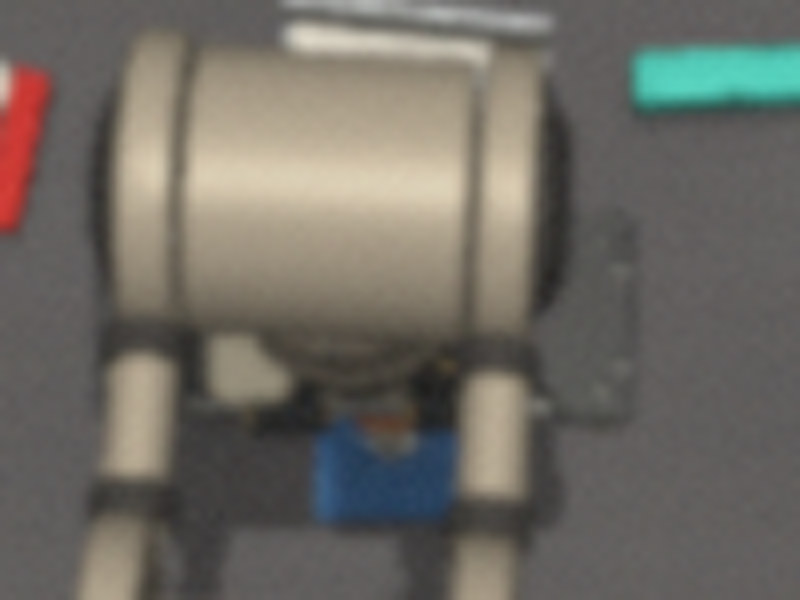

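```bash
python3 -m creep '[0,-0.003,-0.02,0,0, 0,-0.003,-0.036,0,0, 0,-0.003,-0.036,0,0, 0,-0.003,-0.036,0,0, 0,-0.003,-0.036,0,0, 0,-0.003,-0.036,0,0, 0,-0.003,-0.036,0,0, 0,-0.003,-0.025,0,0, 0,0,-0.01,0,0, 0,0,0,0,0, 0,0,0,0,0]' 40
python3 - <<'E'
from h import *
s=cam("side");crop(s,325,60,85,110,7,"pics/l1.png")
t=cam("top");crop(t,350,140,100,75,8,"pics/l1t.png")
o=telemetry.observe();print(o["tool_pos"],o["tool_rot"])
print(proj(s,[.574,-.2505,.085]),proj(t,[.574,-.2505,.085]))
E
```

```text
time: 19.77
tool_pos: [0.5651, -0.2618, 0.2482]
tool_rot: [3.138, -0.013, -0.02]
contact_force: [0.2, 0.2, -1.0]
opening: 0.0238
[ 0.56530687 -0.26155675  0.2483756 ] [ 3.13785675 -0.01336604 -0.01895827]
[371.59553849 142.63093673] [399.29849213 189.08460872]
```

View pics/l1.png

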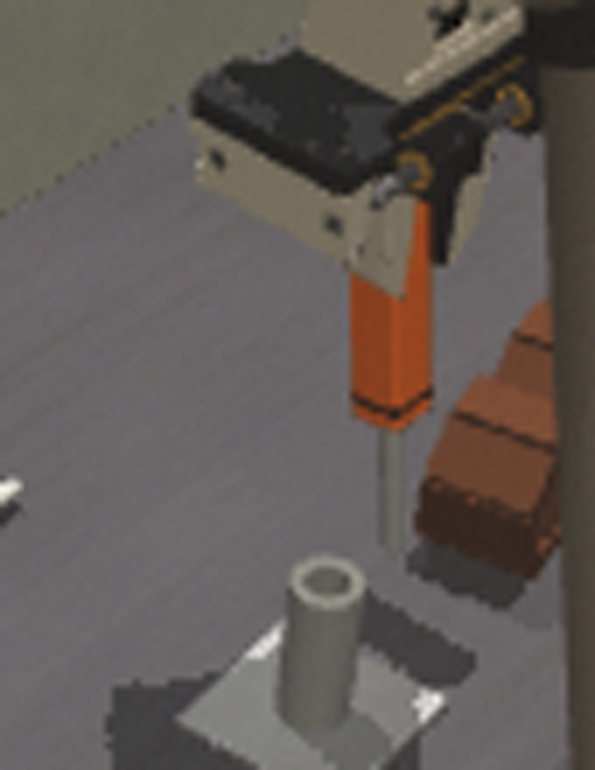

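View pics/l1t.png

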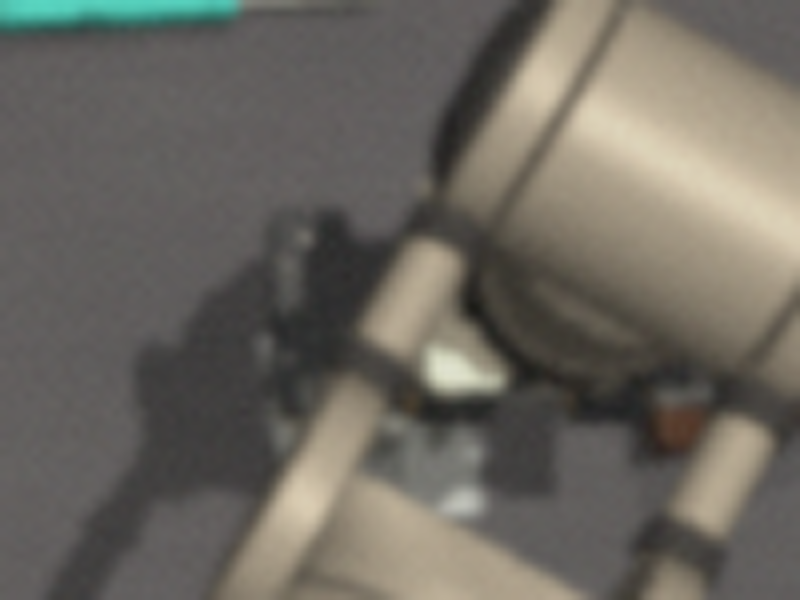

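Run:
```python
from h import *
s=cam("side")
def ony(px,y):
    o,d=ray(s,*px);return o+d*(y-o[1])/d[1]
for y in(-.2575,-.2615,-.2655):
    a=ony((380.6,138.5),y);b=ony((380.5,120.8),y);print(a,b,np.linalg.norm(a-b),np.degrees(np.arctan2((b-a)[2],(b-a)[0])))
for z in(.1,.105,.11): print(z,onz(s,380.6,138.5,z))
print([proj(s,[.565,-.2615,z]) for z in (.105,.175)])
# pipe apparent vertical
```

```text
[ 0.54866535 -0.2575      0.11285088] [ 0.55771142 -0.2575      0.17440492] 0.0622151984464676 81.63956898466556
[ 0.55125149 -0.2615      0.10864509] [ 0.56034692 -0.2615      0.17053496] 0.06255463676762903 81.63956898466562
[ 0.55383764 -0.2655      0.10443929] [ 0.56298242 -0.2655      0.16666499] 0.06289407508879045 81.63956898466567
0.1 [ 0.55656736 -0.26972207  0.1       ]
0.105 [ 0.55349286 -0.26496673  0.105     ]
0.11 [ 0.55041836 -0.26021139  0.11      ]
[array([376.86617571, 137.28203698]), array([379.39487766, 118.84975827])]
```

```bash
python3 -m creep '[0,0.010,0.009,0,0, 0,0.009,0.008,0,0, 0,0,0,-0.005,0, 0,0,0,-0.005,0, 0,0,0,0,0]' 40
python3 - <<'E'
from h import *
s=cam("side");crop(s,345,90,55,80,9,"pics/l2.png")
o=telemetry.observe();print(o["tool_pos"],o["tool_rot"])
E
```

```text
time: 20.55
tool_pos: [0.5864, -0.2412, 0.2377]
tool_rot: [3.138, -0.014, -0.016]
contact_force: [0.1, -0.2, -1.0]
opening: 0.0236
[ 0.58652162 -0.24130458  0.23796211] [ 3.13786287 -0.01396746 -0.0159205 ]
```

View pics/l2.png

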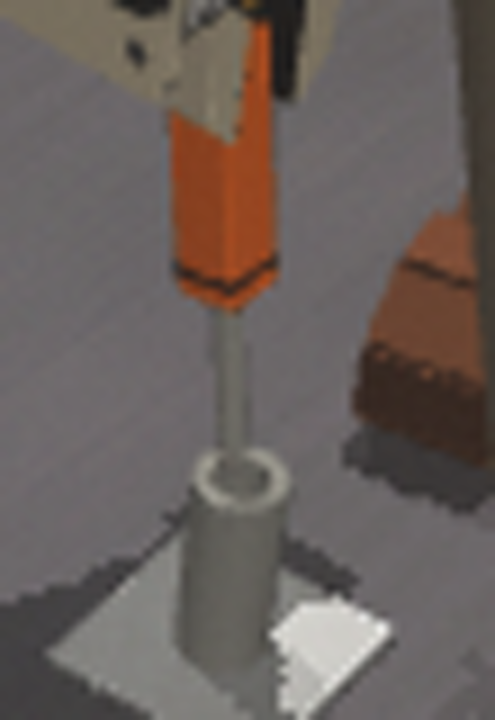

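```bash
python3 -m creep '[0,-0.0025,-0.003,0,0, 0,0,0,-0.004,0, 0,0,0,-0.004,0, 0,0,0,-0.004,0, 0,0,0,0,0]' 40
python3 - <<'E'
from h import *
s=cam("side");crop(s,345,90,55,80,9,"pics/l3.png")
o=telemetry.observe();print(o["tool_pos"],o["tool_rot"])
E
```

```text
time: 21.22
tool_pos: [0.5834, -0.2453, 0.2253]
tool_rot: [3.138, -0.014, -0.017]
contact_force: [-0.4, -0.0, -0.5]
opening: 0.0238
[ 0.58350101 -0.24533693  0.22556386] [ 3.13742799 -0.014489   -0.01715081]
```

View pics/l3.png

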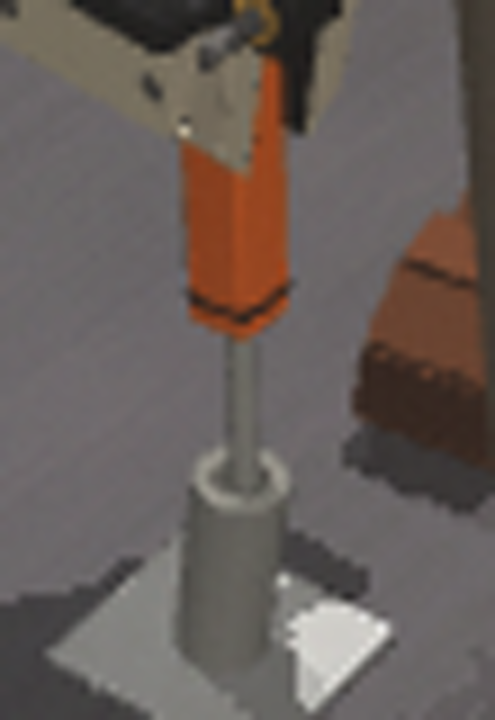

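```bash
python3 -m creep '[0,0,0,0,0, 0,-0.001,-0.0005,-0.006,0, 0,-0.001,-0.0005,-0.006,0, 0,-0.001,-0.0005,-0.006,0, 0,0,0,0,0]' 5
python3 - <<'E'
from h import *
s=cam("side");crop(s,345,90,55,80,9,"pics/l4.png")
o=telemetry.observe();print(o["tool_pos"],o["tool_rot"],o["contact_force"],o["torque"])
E
```

```text
time: 21.9
tool_pos: [0.584, -0.2473, 0.2127]
tool_rot: [3.133, -0.028, -0.017]
contact_force: [-0.0, -1.0, -1.3]
opening: 0.0239
[ 0.58399795 -0.24737025  0.21276776] [ 3.13286866 -0.02776575 -0.0165463 ] [ 0.28547242 -0.37887669 -0.33688016] [0.05141456 0.00250799 0.01751029]
```

View pics/l4.png

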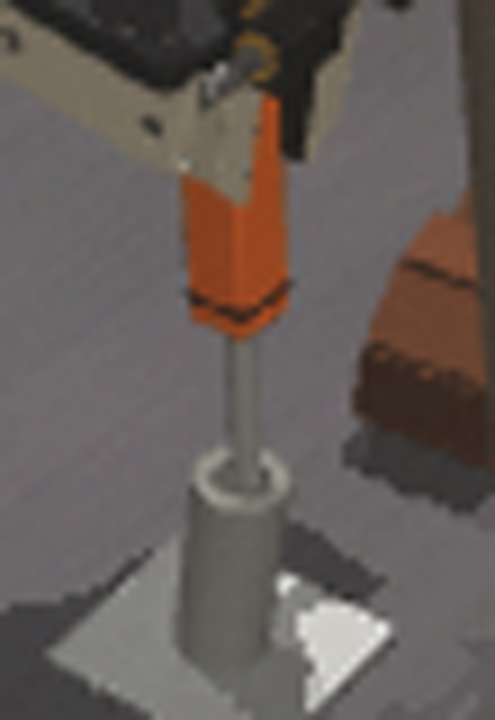

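Run:
```python
from h import *
s=cam("side");crop(s,360,128,24,28,24,"pics/l5.png")
C=np.array([.5738,-.2503,.085])
for r in(.01,.017): print([((proj(s,C+r*np.array([np.cos(b),np.sin(b),0]))-(360,128)+.5)*24).round().tolist() for b in np.arange(8)*np.pi/4])
```

```text
[[230.0, 328.0], [212.0, 366.0], [240.0, 404.0], [298.0, 419.0], [352.0, 402.0], [369.0, 363.0], [340.0, 326.0], [283.0, 311.0]]
[[187.0, 302.0], [157.0, 367.0], [205.0, 431.0], [304.0, 457.0], [395.0, 428.0], [424.0, 362.0], [375.0, 299.0], [277.0, 274.0]]
```

View pics/l5.png

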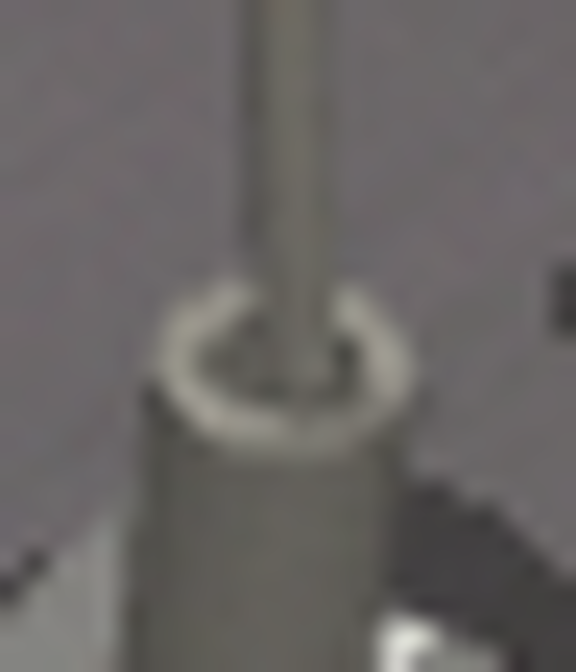

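```bash
python3 -m creep '[0,0,0,0,0, 0,0,0,0,0, 0,0,0,0.005,0, 0,0.0025,-0.0025,0,0, 0,0,0,0,0]' 30
python3 - <<'E'
from h import *
s=cam("side");crop(s,345,90,55,80,9,"pics/l6.png")
o=telemetry.observe();print(o["tool_pos"],o["tool_rot"],o["contact_force"],o["torque"])
E
```

```text
time: 22.62
tool_pos: [0.5862, -0.2501, 0.217]
tool_rot: [3.134, -0.026, -0.017]
contact_force: [-0.5, -0.5, -1.5]
opening: 0.024
[ 0.58613314 -0.25001842  0.2170212 ] [ 3.13364926 -0.02554925 -0.0166698 ] [-0.35344262 -0.1520296  -0.66238718] [ 0.0074813   0.06311112 -0.00238442]
```

View pics/l6.png

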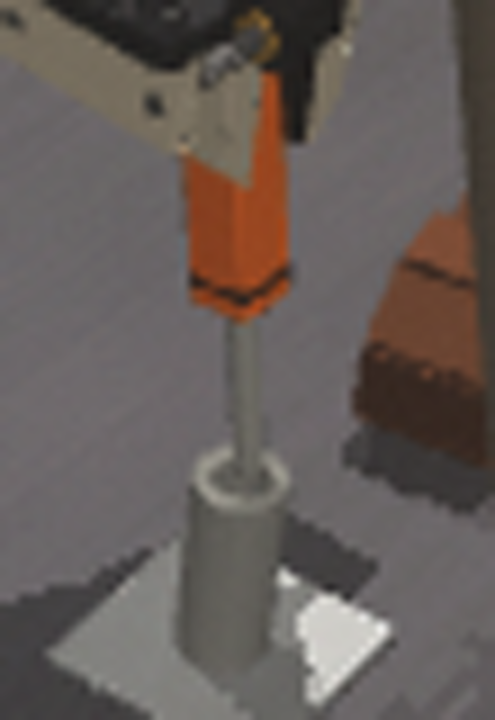

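Run:
```python
from h import *
s=cam("side");crop(s,360,122,24,28,24,"pics/l7.png")
for z in(.085,.088,.09,.092): print(z,onz(s,371.9,142.8,z)-np.array([.5738,-.2503,0]))
print(onz(s,371.7,143.9,.085)-np.array([.5738,-.2503,0]))
```

```text
0.085 [-0.00094932 -0.0002533   0.085     ]
0.088 [-0.00282053  0.00247432  0.088     ]
0.09 [-0.00406801  0.00429274  0.09      ]
0.092 [-0.00531549  0.00611116  0.092     ]
[-0.00361475  0.00395806  0.085     ]
```

View pics/l7.png

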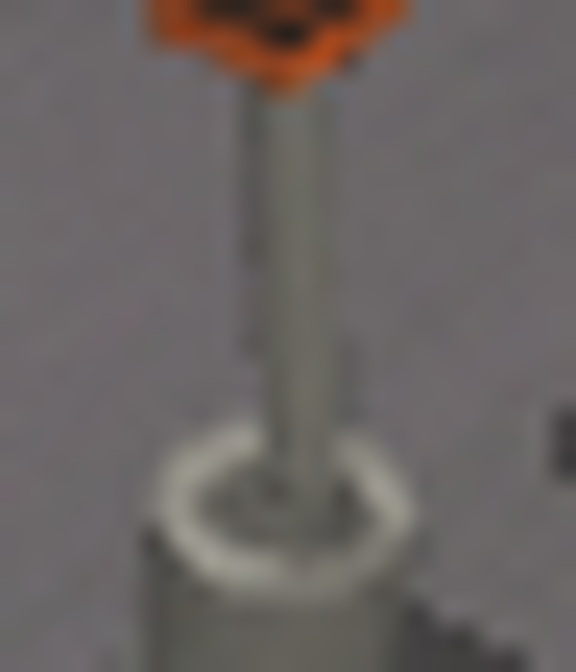

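```bash
python3 -m creep '[0,0,0,-0.003,0, 0,0,0,0,0]' 30
python3 -m creep '[0,0,0,-0.003,0, 0,0,0,0,0]' 30
python3 -m creep '[0,0,0,-0.003,0, 0,0,0,0,0]' 30
python3 - <<'E'
from h import *
s=cam("side");crop(s,345,90,55,80,9,"pics/l8.png")
E
```

```text
time: 22.98
tool_pos: [0.5859, -0.2498, 0.2135]
tool_rot: [3.134, -0.025, -0.017]
contact_force: [0.2, 1.1, -1.5]
opening: 0.024
time: 23.22
tool_pos: [0.5858, -0.2498, 0.2102]
tool_rot: [3.134, -0.025, -0.017]
contact_force: [-0.0, 0.6, -1.9]
opening: 0.024
time: 23.48
tool_pos: [0.5858, -0.2497, 0.2069]
tool_rot: [3.134, -0.025, -0.017]
contact_force: [0.6, 0.1, -1.0]
opening: 0.0238
```

View pics/l8.png

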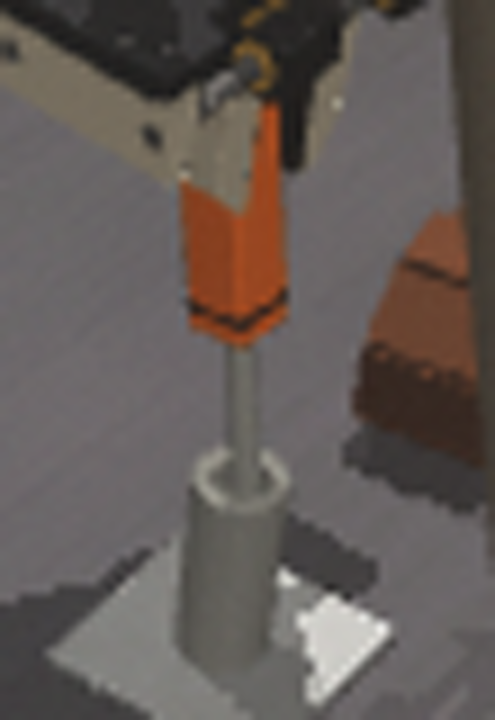

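```bash
python3 -m creep '[0,0.0015,-0.002,0,0, 0,0,0,-0.003,0, 0,0,0,-0.003,0, 0,0,0,0,0]' 30
python3 -m creep '[0,0,0,-0.003,0, 0,0,0,-0.003,0, 0,0,0,0,0]' 30
python3 - <<'E'
from h import *
s=cam("side");crop(s,345,90,55,80,9,"pics/l9.png")
E
```

```text
time: 24.02
tool_pos: [0.5876, -0.252, 0.2008]
tool_rot: [3.134, -0.025, -0.017]
contact_force: [0.8, -0.5, -0.3]
opening: 0.0239
time: 24.4
tool_pos: [0.5875, -0.2519, 0.1943]
tool_rot: [3.134, -0.025, -0.017]
contact_force: [0.0, 0.7, -0.4]
opening: 0.0238
```

View pics/l9.png

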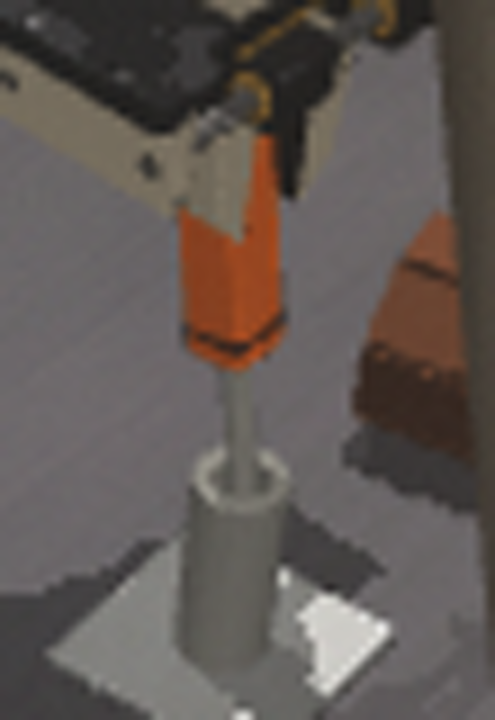

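```bash
python3 -m creep '[0,0,0,0,0, 0,-0.0015,0,-0.003,0, 0,-0.0015,0,-0.003,0, 0,-0.0015,0,-0.003,0, 0,-0.0015,0,-0.003,0, 0,0,0,0,0]' 6
python3 - <<'E'
from h import *
s=cam("side");crop(s,345,90,55,80,9,"pics/m1.png")
E
```

```text
time: 25.2
tool_pos: [0.5817, -0.2521, 0.1821]
tool_rot: [3.133, -0.027, -0.017]
contact_force: [1.1, -0.5, -1.8]
opening: 0.0243
```

View pics/m1.png

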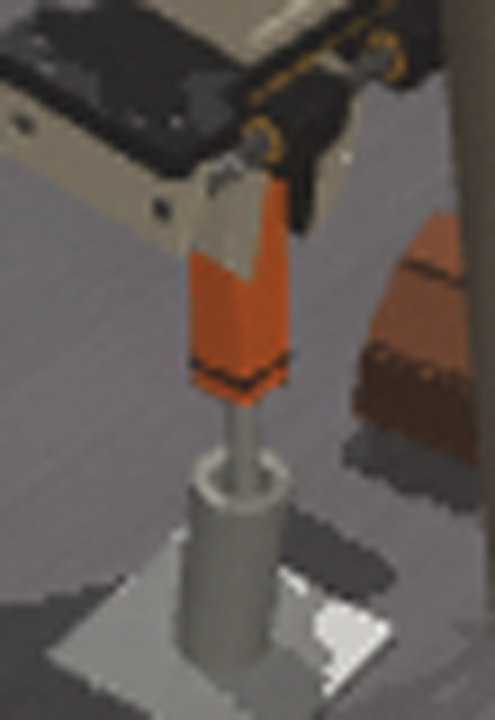

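```bash
python3 -m creep '[0,-0.0015,0,-0.003,0, 0,-0.0015,0,-0.003,0, 0,-0.0015,0,-0.003,0, 0,-0.0015,0,-0.003,0, 0,-0.001,0,-0.003,0, 0,0,0,0,0]' 6
python3 - <<'E'
from h import *
s=cam("side");crop(s,345,90,55,80,9,"pics/m2.png")
E
```

```text
time: 26.0
tool_pos: [0.5745, -0.2521, 0.1663]
tool_rot: [3.133, -0.028, -0.017]
contact_force: [0.4, 0.1, -2.3]
opening: 0.024
```

View pics/m2.png

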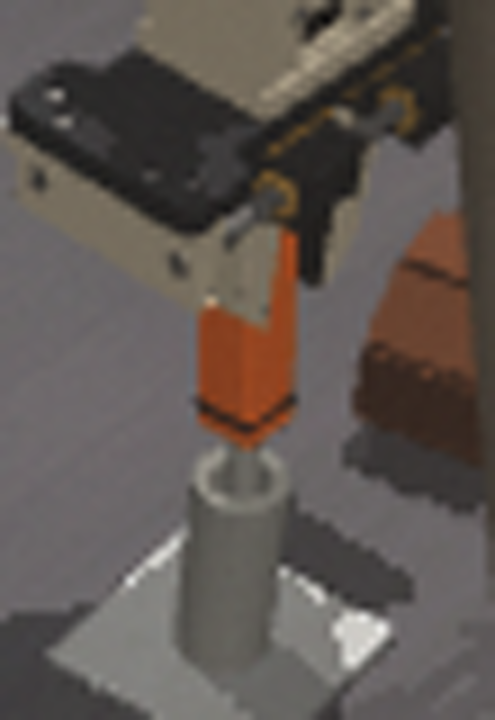

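```bash
python3 -m creep '[0,-0.0005,0,-0.0025,0, 0,-0.0005,0,-0.0025,0, 0,0,0,-0.0025,0, 0,0,0,-0.0025,0, 0,0,0,-0.0025,0, 0,0,0,0,0]' 6
python3 - <<'E'
from h import *
s=cam("side");crop(s,345,90,55,80,9,"pics/m3.png")
E
```

```text
time: 26.8
tool_pos: [0.5737, -0.2522, 0.1532]
tool_rot: [3.133, -0.028, -0.016]
contact_force: [0.4, 0.3, -1.2]
opening: 0.0241
```

View pics/m3.png

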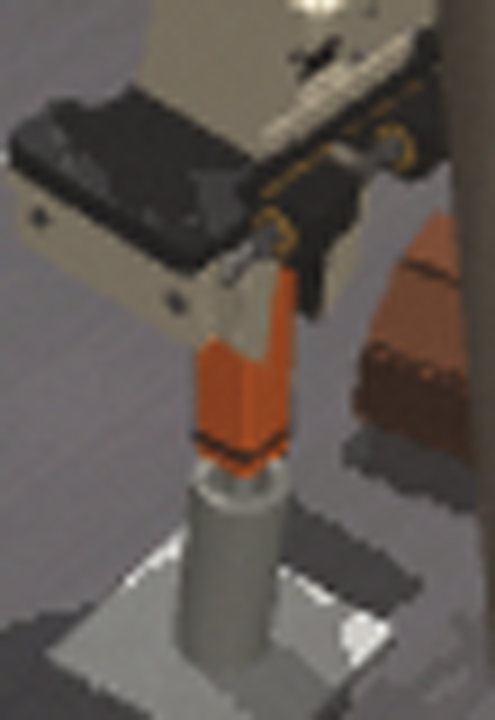

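```bash
python3 -m creep '[0,0,0,-0.0025,0, 0,0,0,-0.0025,0, 0,0,0,-0.002,0, 0,0,0,0,0]' 6
python3 - <<'E'
from h import *
s=cam("side");crop(s,345,100,55,70,10,"pics/m4.png")
E
```

```text
time: 27.35
tool_pos: [0.5736, -0.2522, 0.1457]
tool_rot: [3.133, -0.028, -0.016]
contact_force: [0.9, -0.1, -1.3]
opening: 0.0239
```

View pics/m4.png

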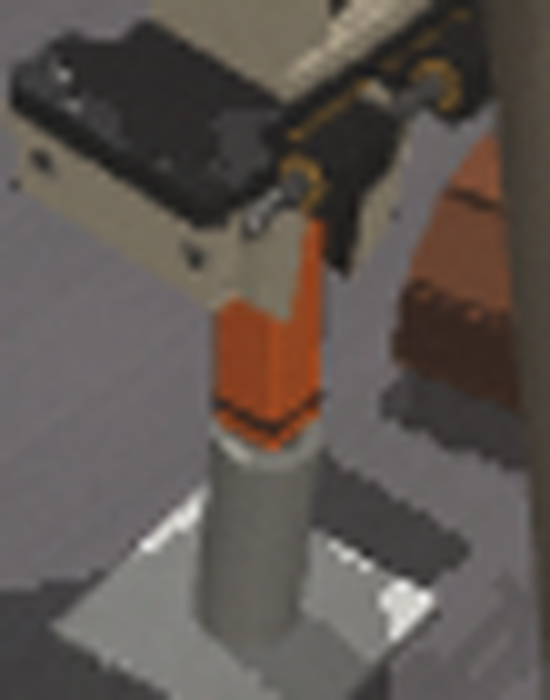

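```bash
python3 -m creep '[0,0,0,-0.0015,0, 0,0,0,-0.0015,0, 0,0,0,-0.0015,0, 0,0,0,0,0]' 6
python3 - <<'E'
from h import *
s=cam("side");crop(s,345,100,55,70,10,"pics/m5.png")
E
```

```text
time: 27.9
tool_pos: [0.5739, -0.2523, 0.1455]
tool_rot: [3.131, -0.031, -0.016]
contact_force: [1.4, 0.0, -1.7]
opening: 0.0236
```

View pics/m5.png

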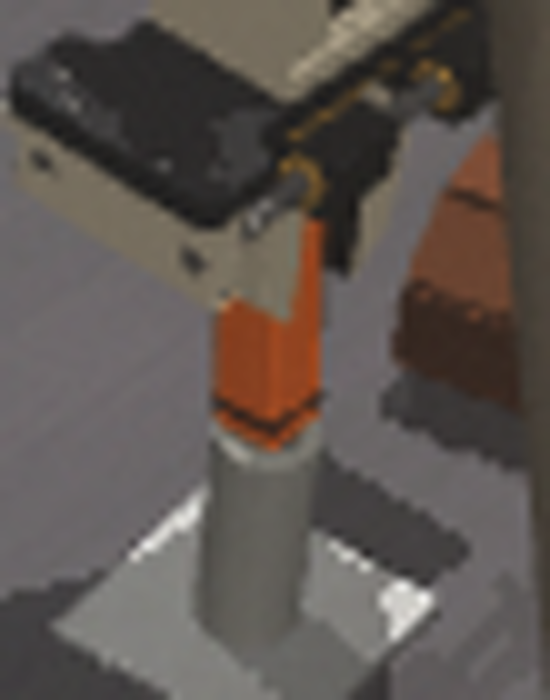

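Run:
```python
from h import *
s=cam("side")
for z in(.085,.09): print(onz(s,372.1,144.6,z)-np.array([.5738,-.2503,0]))
# left & right bottom corners
crop(s,358,130,28,24,24,"pics/m6.png")
```

```text
[-0.00645949  0.00552645  0.085     ]
[-0.00954369  0.01003631  0.09      ]
```

View pics/m6.png

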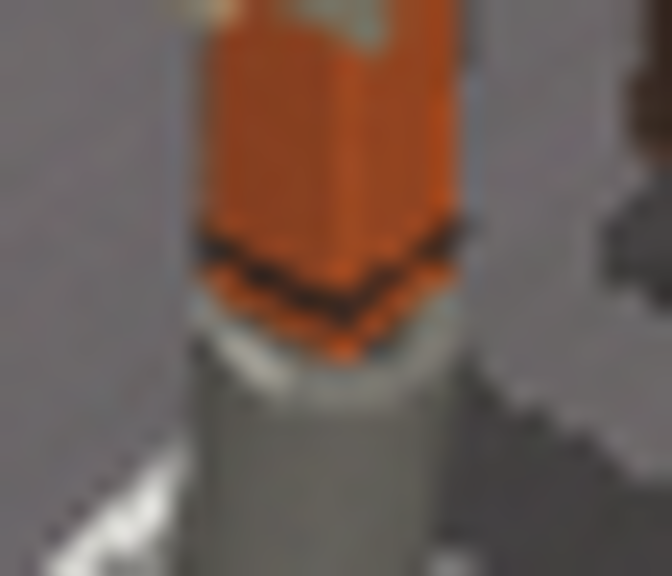

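```bash
python3 -m creep '[0,-0.0015,0.002,0,0, 0,-0.001,0.001,-0.001,0, 0,0,0,-0.0015,0, 0,0,0,0,0]' 6
python3 - <<'E'
from h import *
s=cam("side");crop(s,358,130,28,24,24,"pics/m7.png")
o=telemetry.observe();print(o["contact_force"],o["torque"])
E
```

```text
time: 28.5
tool_pos: [0.5724, -0.2504, 0.1449]
tool_rot: [3.128, -0.035, -0.016]
contact_force: [0.5, -1.1, 0.0]
opening: 0.024
[-0.31931033  0.22445536  1.82227332] [-0.03463781 -0.02889368  0.01893396]
```

View pics/m7.png

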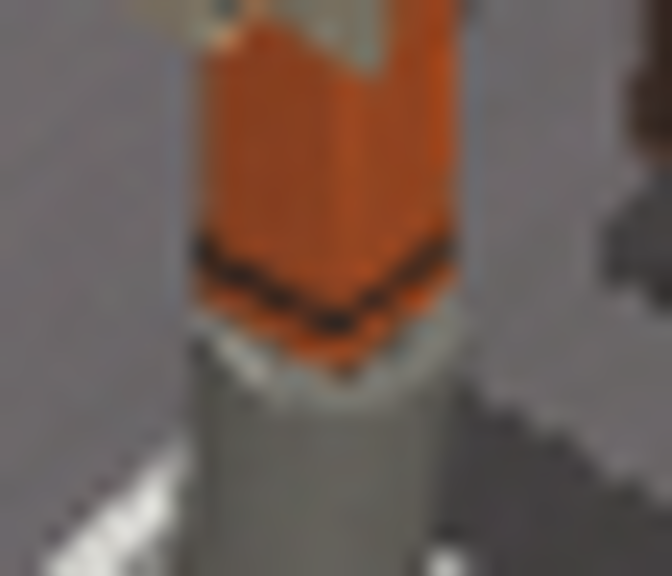

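```bash
python3 -m creep '[0,0,0,0.001,0, 0.27,0,0,0,0, 0.28,0,0,0,0, 0.3,0,0,0,0, 0.5,0,0,0,0, 0.6,0,0,0,0, 0.6,0,0,0,0]' 3
python3 - <<'E'
from h import *
s=cam("side");crop(s,345,90,55,80,9,"pics/n1.png")
E
```

```text
time: 29.42
tool_pos: [0.5717, -0.2497, 0.1445]
tool_rot: [3.13, -0.032, -0.016]
contact_force: [-0.4, 0.4, -0.5]
opening: 0.0523
```

View pics/n1.png

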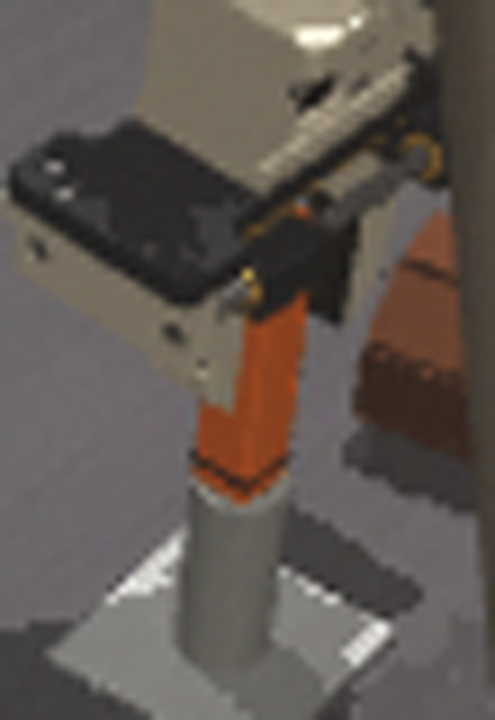

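```bash
python3 -m creep '[0.6,0,0,0.01,0, 0.6,0,0,0.02,0, 0.6,0,0,0.02,0, 0.6,0,0,0.02,0, 0.6,0,0,0.03,0, 0.6,0,0,0.03,0, 0.6,-0.02,0,0.03,0, 0.6,-0.04,0,0,0, 0.6,-0.04,0,0,0, 0.6,-0.04,0.0,0,0, 0.6,0,0,0,0]' 3
python3 - <<'E'
from h import *
s=cam("side");crop(s,345,90,55,80,9,"pics/n2.png");cv2.imwrite("pics/n2f.png",cv2.cvtColor(s["image"],cv2.COLOR_RGB2BGR))
t=cam("top");cv2.imwrite("pics/n2t.png",cv2.cvtColor(t["image"],cv2.COLOR_RGB2BGR))
E
```

```text
time: 30.85
tool_pos: [0.428, -0.2493, 0.3178]
tool_rot: [3.124, -0.04, -0.015]
contact_force: [-0.3, -0.6, -0.4]
opening: 0.0553
```

View pics/n2.png

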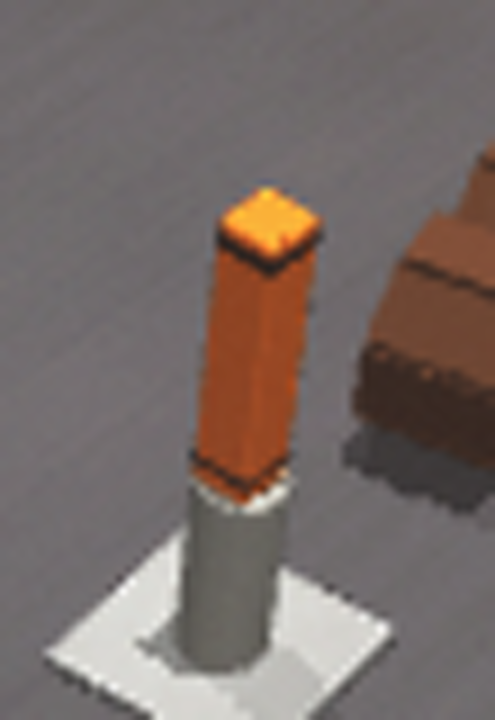

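View pics/n2t.png

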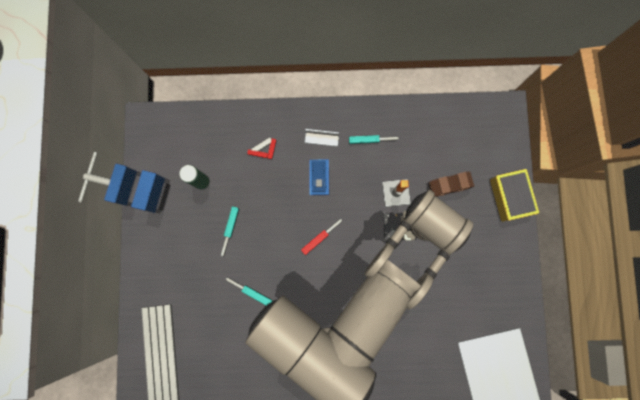

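View pics/n2f.png

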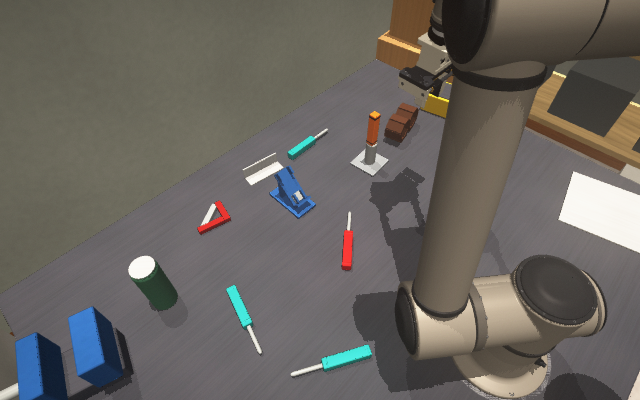

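Run:
```python
from h import *
s=cam("side");t=cam("top")
X=onz(s,374.3,114.2,.195);print("handle top",X, X-np.array([.5738,-.2503,.195]))
hsv=cv2.cvtColor(t["image"],cv2.COLOR_RGB2HSV);m=cv2.inRange(hsv,(8,120,80),(25,255,255));m[:, :385]=0;m[:,425:]=0
p=cv2.findNonZero(m);print(len(p),p[:,0].mean(0));crop(t,380,165,45,40,12,"pics/n3.png")
for z in(.085,.195): print(proj(t,[.5738,-.2503,z]))
o=telemetry.observe();print(o["contact_force"],np.abs(o["qvel"]).max())
```

```text
handle top [ 0.57431982 -0.24680884  0.195     ] [5.19822496e-04 3.49116147e-03 5.55111512e-17]
90 [402.34444444 185.28888889]
[399.24282189 189.14374754]
[404.4025613  183.74839118]
[ 0.23871291 -0.61345397  0.55257935] 0.014039230324707785
```

View pics/n3.png

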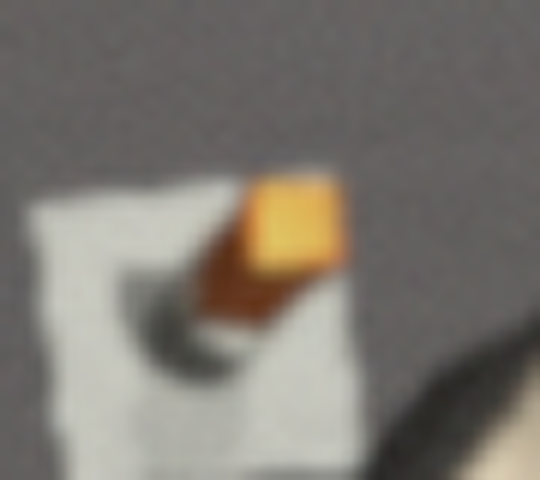

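```bash
python3 -m creep '[0.6,0,0,0,0, 0.6,0,0,0,0]'; python3 -c "
from cell import workorder
print(workorder.hand_in())"
```

```text
time: 31.3
tool_pos: [0.4319, -0.2494, 0.3159]
tool_rot: [3.125, -0.039, -0.012]
contact_force: [0.2, -0.1, 0.4]
opening: 0.0552
the job is handed in; nothing more can be done
None
```

The orange file now stands upright, tip down, in the pipe with its handle on the rim, and I handed the job in at 31.3 s. On the way I laid it in the blue rest with its tip at the stop, let go, and took a new grip. Then I pivoted it upright about the stop and lowered it into the pipe in small steps with a light grip.

**Last checks:**
- **Position in the pipe:** the top of the handle is about 0.5 to 3.5 mm (side view) and 2 mm (top view) from the pipe axis, and the file looks parallel to the pipe. The top view suggests the foot of the handle is about 3 mm towards +x, within the 9 mm limit.
- **Seating:** I judged this from contact and from the pictures; I did not measure the handle's height above the rim. The handle stopped going down, slid sideways with the tool, and straightened when I let go.
- **Bystanders and the arm:** the bystanders look unmoved by eye in the last pictures, which I did not measure. The arm was clear of everything at hand-in.

**What went wrong or disagreed:**
- **First grasp:** the jaws closed above the handle, because the fingertips sit about 20 mm higher than the reported tool position implies. I went lower and gripped again.
- **First try at the pipe:** the tip caught on the near edge of the rim and the light grip slipped about 12 mm along the handle. I lifted slightly, shifted about 3.5 mm, and it went in.
- **In the rest:** I estimated the tip about 2 mm up the slope from the stop and 4 mm to one side, inside the 12 mm limit. This is from one camera only, because the arm blocked the other.

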